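# Load the scraper honing machine

### The job

Load the gasket scrapers lying on the bench into the honing machine: slide the safety catch aside and press the release button under it to free the carousel, then turn the carousel by its knob so that each scraper's own pocket (the one as wide as its blade) comes to the front opening, and slide the scraper in, blade first, until it is fully home. When all the scrapers are in, line up a pocket with the opening, press the lock button down until it locks the carousel, and slide the catch back over the release button.

Things in the scene. Friction and masses are not known exactly. Their poses are not given: they have to be found in the camera images.
- honer: Fixed grey honing machine on the bench, on a 340 x 340 mm base plate 5 mm thick; origin under its centre, on the carousel's axis, at bench height; x axis from its front to its back, y to its left. A clear guard plate, 60 to 65 mm above the bench, covers the carousel except at the front opening; lock console (top at 70 mm) in the right front corner; motor head at the back edge up to 150 mm high.
- opening (a point): Middle of the loading opening, on the top face of the carousel disc (30 mm above the bench), 125 mm in front of the carousel's axis; axes as honer (scrapers are pushed in along +x). The opening is a cut-out of the guard, free above and in front: from 45 mm behind this point (towards the axis) to the machine's front edge 45 mm before it, 75 mm to either side.
- carousel (a joint): Carousel angle (rad, anticlockwise from above; turns without end once released, stays where left, 0.08 N m friction). Rubber-faced disc, 150 mm radius, top at 30 mm, four flat radial pockets open outwards. Facing the opening is the 22 mm pocket at 0, the 32 mm one at -pi/2, the 42 mm one at pi or -pi, the 52 mm one at +pi/2. Locked, a pin holds it in one of four notches with 2 degrees of play.
- knob (a point): Middle of the black bar knob on the carousel's axis that turns the carousel: bar 66 mm long, 14 mm wide, 28 mm high, from 81 to 109 mm above the bench, with free space round it above the guard (65 mm) and a collar of 32 mm diameter under it; this point is half-way up. Its x axis lies along the bar and turns with the carousel.
- catch (a joint): Safety catch (m): 0 = closed over the release button, grows to 0.042 as it slides to the machine's left (the y direction of opening) and uncovers the button. Stays where it is left, about 1.5 N of friction.
- catch_tab (a point): Middle of the aluminium catch's upright tab, to push or pinch: 10 mm thick in the sliding direction, 26 mm long across it, 84 to 106 mm above the bench (this point at 93 mm). Axes as honer; it slides along y. The catch's flat plate under it, 42 x 34 mm, is 80 to 84 mm above the bench, on a low rail at the machine's front edge.
- release (a joint): Round steel release button, 22 mm across, pressed straight down (m): 0 = up (carousel locked), 0.006 = fully pressed (lock pin drawn out, carousel free). It needs about 3 to 5 N, and stays down when let go.
- release_top (a point): Centre of the top of the release button, 78 mm above the bench while up, 72 mm when pressed; the console round it is at 70 mm. Covered by the catch plate while the catch is closed.
- lock_top (a point): Centre of the top of the square 20 x 20 mm steel lock button, 38 mm behind the release button and linked to it: 72 mm above the bench while locked, it rises to 78 mm when the release button is pressed. Pressed fully down again (3 to 5 N) it drives the lock pin home and lifts the release button to 0; it goes down only if a pocket faces the opening to within about 2 degrees.
- scraper_22_grip (a point): Middle of the wooden handle of the scraper with the 22 mm wide blade, half-way up (8 mm above what it lies on). Lies flat; both faces alike. x axis from handle to blade, y across. Handle 70 mm long, 30 wide, 16 thick; steel blade 22 mm wide, 5 mm thick, mid-way in the thickness, its straight edge 85 mm from this point; 120 g. May be absent.
- scraper_22_tip (a point): Middle of the blade edge of the same scraper, 85 mm from the middle of its handle. The scrapers start on the bench left of the machine, where x = 0.40 to 0.60, y = 0.29 to 0.42 m is clear of everything but scrapers. May be absent.
- pocket_22 (a point): Inner end of the pocket for the 22 mm blade, where the middle of the blade edge stands when fully home: 40 mm from the carousel's axis, 38 mm above the bench (handle then flat on the disc, its middle 125 mm from the axis). Turns with the carousel. Pocket 27 mm wide, 16 mm high above the disc, closed at this end, flared lips at its mouth 86 to 98 mm from the axis.
- scraper_32_grip (a point): Middle of the wooden handle of the scraper with the 32 mm wide blade, half-way up (8 mm above what it lies on). Lies flat; both faces alike. x axis from handle to blade, y across. Handle 70 mm long, 30 wide, 16 thick; steel blade 32 mm wide, 5 mm thick, mid-way in the thickness, its straight edge 85 mm from this point; 120 g. May be absent.
- scraper_32_tip (a point): Middle of the blade edge of the same scraper, 85 mm from the middle of its handle. The scrapers start on the bench left of the machine, where x = 0.40 to 0.60, y = 0.29 to 0.42 m is clear of everything but scrapers. May be absent.
- pocket_32 (a point): Inner end of the pocket for the 32 mm blade, where the middle of the blade edge stands when fully home: 40 mm from the carousel's axis, 38 mm above the bench (handle then flat on the disc, its middle 125 mm from the axis). Turns with the carousel. Pocket 37 mm wide, 16 mm high above the disc, closed at this end, flared lips at its mouth 86 to 98 mm from the axis.
- scraper_42_grip (a point): Middle of the wooden handle of the scraper with the 42 mm wide blade, half-way up (8 mm above what it lies on). Lies flat; both faces alike. x axis from handle to blade, y across. Handle 70 mm long, 30 wide, 16 thick; steel blade 42 mm wide, 5 mm thick, mid-way in the thickness, its straight edge 85 mm from this point; 120 g. May be absent.
- scraper_42_tip (a point): Middle of the blade edge of the same scraper, 85 mm from the middle of its handle. The scrapers start on the bench left of the machine, where x = 0.40 to 0.60, y = 0.29 to 0.42 m is clear of everything but scrapers. May be absent.
- pocket_42 (a point): Inner end of the pocket for the 42 mm blade, where the middle of the blade edge stands when fully home: 40 mm from the carousel's axis, 38 mm above the bench (handle then flat on the disc, its middle 125 mm from the axis). Turns with the carousel. Pocket 47 mm wide, 16 mm high above the disc, closed at this end, flared lips at its mouth 86 to 98 mm from the axis.
- scraper_52_grip (a point): Middle of the wooden handle of the scraper with the 52 mm wide blade, half-way up (8 mm above what it lies on). Lies flat; both faces alike. x axis from handle to blade, y across. Handle 70 mm long, 30 wide, 16 thick; steel blade 52 mm wide, 5 mm thick, mid-way in the thickness, its straight edge 85 mm from this point; 120 g. May be absent.
- scraper_52_tip (a point): Middle of the blade edge of the same scraper, 85 mm from the middle of its handle. The scrapers start on the bench left of the machine, where x = 0.40 to 0.60, y = 0.29 to 0.42 m is clear of everything but scrapers. May be absent.
- pocket_52 (a point): Inner end of the pocket for the 52 mm blade, where the middle of the blade edge stands when fully home: 40 mm from the carousel's axis, 38 mm above the bench (handle then flat on the disc, its middle 125 mm from the axis). Turns with the carousel. Pocket 57 mm wide, 16 mm high above the disc, closed at this end, flared lips at its mouth 86 to 98 mm from the axis.

How it is judged:
On the way, in this order (a step that is already met when the one before it is completed fails the run):
1. the safety catch is slid fully aside (value of joint catch above 0.036 m), for 0.1 s.
2. with the catch aside, the release button is pressed and the carousel is free (value of joint release above 0.0045 m and value of joint catch above 0.03 m), for 0.1 s.
At the end, for the whole second after the job is handed in: Every scraper present: blade edge within 9 mm of the inner end of the pocket of its own width, in line with it, handle lying on the disc. Carousel locked (release button up to within 1.5 mm), catch over the release button (within 6 mm of closed) (horizontal distance between scraper_22_tip and pocket_22 below 0.009 m and angle between the x axis of scraper_22_tip and the x axis of pocket_22, either way round below 0.18 rad and height (world z) of each of scraper_22_tip, scraper_32_tip, scraper_42_tip, scraper_52_tip above 0.03 m and height (world z) of each of scraper_22_grip, scraper_32_grip, scraper_42_grip, scraper_52_grip below 0.045 m and horizontal distance between scraper_32_tip and pocket_32 below 0.009 m and angle between the x axis of scraper_32_tip and the y axis of pocket_32, either way round below 0.18 rad and horizontal distance between scraper_42_tip and pocket_42 below 0.009 m and angle between the x axis of scraper_42_tip and the x axis of pocket_42, either way round below 0.18 rad and horizontal distance between scraper_52_tip and pocket_52 below 0.009 m and angle between the x axis of scraper_52_tip and the y axis of pocket_52, either way round below 0.18 rad and value of joint release below 0.0015 m and value of joint catch below 0.006 m); the robot touches nothing.
Of scraper_22, scraper_32, scraper_42, scraper_52 only 2 to 3 are there at a start; the rules pass over those that are not, and their reading is None.
At some moment in a run one of scraper_22, scraper_32, scraper_42, scraper_52 may be knocked a few centimetres aside while the robot is not near it.
Once in a run the grip may slacken for a moment while it holds something.
It also fails if it takes over 210 s, if anything falls off the work surface, if the arm or the gripper's body presses on something with over 40 N, if the wrist force passes 120 N, or if a joint passes its speed limit or range.

### The arm

A 6-joint arm with a two-finger parallel gripper is mounted at the origin on a cart in front of the work surface, level with it; the furniture and walls round the work are solid. World frame = base frame: x ahead of the robot, y to its left, z up, the work surface at z = 0. Lengths are in m, angles in rad, forces in N, time in s.
With the tool pointing down it reaches from about 0.375 to 0.9 m from the base axis. Payload 3.1 kg.
Tool frame: the origin (TCP) lies between the finger pads; the fingertips stand 19 mm ahead of it and the grasp point (between the pads) is the TCP; z points along the fingers, y is the direction in which the jaws open and shut (so a half turn about z gives the same grasp; the last joint's range is limited). The gripper opens to 85 mm and grips with 20 to 120 N. Pads are 22 mm wide; open, the fingers measure 114 mm over their backs; the gripper's body (76 mm by 85 mm) begins 54 mm behind the grasp point. The pads swing forward as they close: fully open they stand 13 mm farther back than shut.
Start: joints at [1.002, 0.527, 1.433, -0, 1.181, -0.178], TCP at [0.237, 0.578, 0.25] pointing down, gripper open.
Joint ranges: [-3.08, 3.08], [-0.75, 2.2], [0.22, 2.44], [-1.43, 4.57], [0, 2.65], [-2.85, 2.85]. Speed limits (rad/s): [2.79, 2.79, 3.14, 3.14, 3.14, 3.14].

### API

Orientations are given as a unit quaternion [x, y, z, w].
In Python, from station import manip, optics, job gives the robot as it stands.
- The arm moves only by the shell command python3 -m inch 'ROWS' [OPENING] [FORCE]. ROWS is JSON, one flat list of numbers, 4 for each row, row after row: the shift along the world's x, y, z in cm, then the turn about the world's z in rad. A call has 1 to 20 rows; each row shifts and turns the commanded pose from where the row before left it; what a row does not reach is not made up. A row lasts 1/8 s, in which the tool goes at most 62.5 mm and 10.7 degrees, less where a joint would pass 70% of its speed; a pose out of reach is approached as far as the arm can. A call with a gripper value outside its range is refused whole. OPENING is the opening in per cent of the stroke, from 0 (shut) to 100 (fully open), set as the call begins (- or left out, the last holds). The fingers move at their own pace and stop on an object; FORCE is the grip in N (left out, the last holds). Time passes only in rows, so rows that do not move let the fingers close. It gives the time, the measured TCP pose, the force and the opening at its end, in the units of the state.
- manip.sense(): the state, without advancing time (a new reading comes with each control period).
- optics.snapshot(name): name is "side" or "top" or "wrist"; returns (picture, depth): 400x640x3 uint8, red, green, blue; 400x640 float32, m along the optical axis (not along the pixel's ray), 0 where there is no reading.
- optics.camera_model(name): a dict with "mtx" (3x3 intrinsics, pixels), "dist_coeffs" ([k1, k2, p1, p2, k3] as OpenCV has them; the pictures are not rectified), "camera_from_world" (4x4, takes a point from world to camera coordinates); the wrist camera has in their place "tool_from_camera" (4x4, takes a point from camera to tool coordinates, whose origin is the TCP and whose axes are the flange's). Camera axes: x right, y up, looking along -z (the intrinsics and any distortion apply to the point x, -y, -z); pixel columns grow to the right and rows downward; lengths in m; the calibration is good to about 2 mm. A picture is of the moment at which its call begins: read the wrist's pose just before it. camera_model takes no time and is no camera call.
- job.sign_off(): hands the job in, once; it reports no verdict.
The state is a dict: "t": time; "q": joint angles; "qd": joint speeds; "tau": joint torques, N m; "tcp_pos": TCP position; "tool_rot": TCP orientation; "force": force on the tool from outside, world axes, zero at the start; "ft_torque": the same for the moment, N m; "finger_gap": opening from 0.0 (shut) to 1.0 (fully open).
Only numpy, scipy, OpenCV 4.12 (cv2) and the standard library are available. Lean on these libraries where they do the work, as an engineer would, in place of code of your own. Each camera call takes 0.05 s, during which the arm holds its last target.

## Working session

There is one attempt and no reset: what is moved stays moved. The work goes in short steps, Python scripts to look and compute and a shell command to move; the robot and the scene stay as the last step left them, time stands still between calls to the robot, and variables do not carry over. Pictures are saved under pics/ and viewed, and the job is handed in when it is done.

```bash
ls; mkdir -p pics; cat > h.py <<'E'
import numpy as np, cv2
from station import manip, optics, job
from scipy.spatial.transform import Rotation as R
def cam(name, state=None):
    m=optics.camera_model(name); K=np.array(m["mtx"]); d=np.array(m["dist_coeffs"])
    if name=="wrist":
        s=state; T=np.eye(4); T[:3,:3]=R.from_quat(s["tool_rot"]).as_matrix(); T[:3,3]=s["tcp_pos"]
        wc=T@np.array(m["tool_from_camera"])
    else: wc=np.linalg.inv(np.array(m["camera_from_world"]))
    return K,d,wc
def snap(name,fn=None):
    s=manip.sense(); rgb,dep=optics.snapshot(name); c=cam(name,s)
    if fn: cv2.imwrite('pics/'+fn+'.png',rgb[:,:,::-1]); np.savez('pics/'+fn+'.npz',rgb=rgb,dep=dep,K=c[0],d=c[1],wc=c[2])
    return rgb,dep,c
def load(fn):
    z=np.load('pics/'+fn+'.npz'); return z['rgb'],z['dep'],(z['K'],z['d'],z['wc'])
def ray(c,uv):
    K,d,wc=c; p=cv2.undistortPoints(np.array(uv,float).reshape(-1,1,2),K,d).reshape(-1,2)
    v=np.c_[p[:,0],-p[:,1],-np.ones(len(p))]@wc[:3,:3].T
    return wc[:3,3],v
def onplane(c,uv,z):
    o,v=ray(c,uv); return o+v*((z-o[2])/v[:,2])[:,None]
def proj(c,P):
    K,d,wc=c; P=np.array(P,float).reshape(-1,3); q=(P-wc[:3,3])@wc[:3,:3]
    q=np.c_[q[:,0],-q[:,1],-q[:,2]]
    return cv2.projectPoints(q,np.zeros(3),np.zeros(3),K,d)[0].reshape(-1,2)
def cloud(c,dep):
    h,w=dep.shape; uv=np.stack(np.meshgrid(np.arange(w),np.arange(h)),-1).reshape(-1,2)
    o,v=ray(c,uv); return (o+v*dep.reshape(-1,1)).reshape(h,w,3)
E
python3 - <<'E'
from h import *
s=manip.sense(); print(s)
for n in ("side","top","wrist"):
    r,d,c=snap(n,n+"0"); print(n,c[2].round(3),c[0].round(0))
E
```

```text
pics
{'t': 0.0, 'q': array([ 1.00252305e+00,  5.28450857e-01,  1.43387684e+00, -4.95827472e-06,
        1.18135688e+00, -1.78481935e-01]), 'qd': array([-0.00091055,  0.00247278,  0.00105633,  0.00042704,  0.00057286,
        0.00033335]), 'tau': array([ 1.13220543e-03, -4.42363966e+01, -1.78023523e+01, -1.49911116e-04,
        8.30896577e-03,  8.66775025e-06]), 'tcp_pos': array([0.23710505, 0.57757585, 0.24935105]), 'tool_rot': array([ 1.93663150e-01,  9.81067526e-01, -9.74733641e-04, -3.79393641e-04]), 'force': array([ 0.18009493, -0.62337756, -0.34710998]), 'ft_torque': array([-0.00722303, -0.02828524, -0.01097084]), 'finger_gap': 1.000250277834489}
side [[ 0.827  0.288 -0.483  0.028]
 [-0.562  0.394 -0.727 -0.653]
 [-0.02   0.873  0.488  0.61 ]
 [ 0.     0.     0.     1.   ]] [[477.   0. 321.]
 [  0. 477. 191.]
 [  0.   0.   1.]]
top [[ 0.021  0.981 -0.195  0.311]
 [-1.     0.018 -0.018  0.141]
 [-0.014  0.195  0.981  1.205]
 [ 0.     0.     0.     1.   ]] [[427.   0. 318.]
 [  0. 427. 191.]
 [  0.   0.   1.]]
wrist [[ 0.379 -0.886 -0.266  0.17 ]
 [ 0.925  0.362  0.111  0.605]
 [-0.002 -0.288  0.958  0.373]
 [ 0.     0.     0.     1.   ]] [[358.   0. 314.]
 [  0. 358. 201.]
 [  0.   0.   1.]]
```

View pics/top0.png

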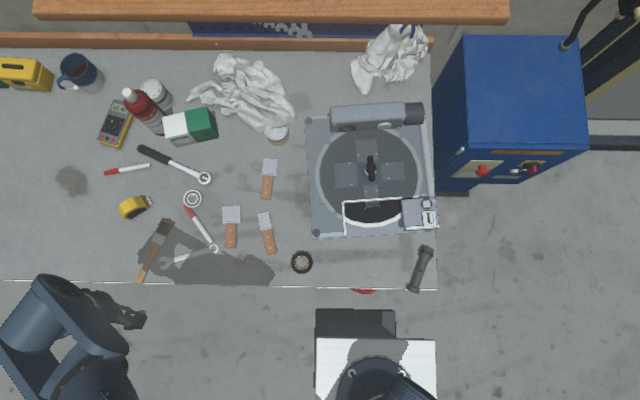

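View pics/side0.png

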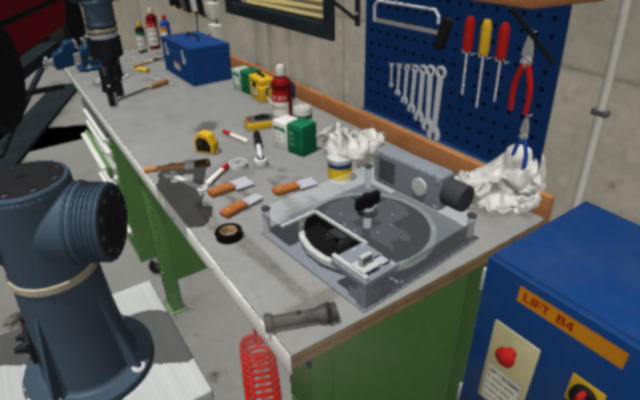

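View pics/wrist0.png

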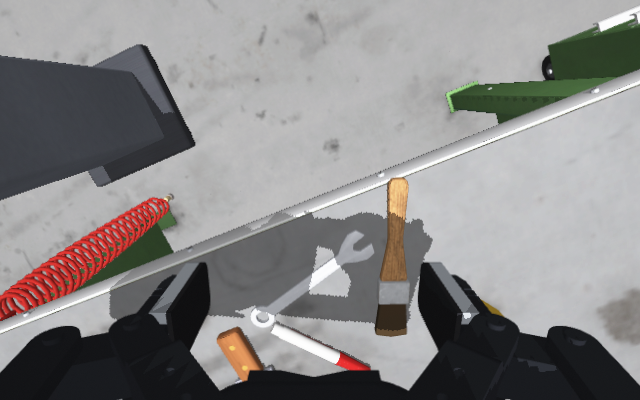

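```bash
python3 - <<'E'
from h import *
r,d,c=load('top0')
a=r[85:265,205:445]; cv2.imwrite('pics/t1.png',cv2.resize(a,(800,600),interpolation=cv2.INTER_CUBIC)[:,:,::-1])
r,d,cs=load('side0')
a=r[140:320,220:480]; cv2.imwrite('pics/s1.png',cv2.resize(a,(780,540),interpolation=cv2.INTER_CUBIC)[:,:,::-1])
P=cloud(c,d)
for uv in [(268,180),(231,236),(266,236),(370,170),(300,230),(330,230)]: print(uv,P[uv[1],uv[0]].round(4),d[uv[1],uv[0]])
E
```

```text
(268, 180) [ 0.5946  0.3173 -0.0685] 1.3069564
(231, 236) [0.4014 0.3696 0.1628] 1.0434043
(266, 236) [0.405 0.287 0.141] 1.0640368
(370, 170) [0.6073 0.0162 0.0282] 1.209334
(300, 230) [0.4183 0.2009 0.1736] 1.0331434
(330, 230) [0.4156 0.1289 0.2124] 0.99332047
```

View pics/t1.png

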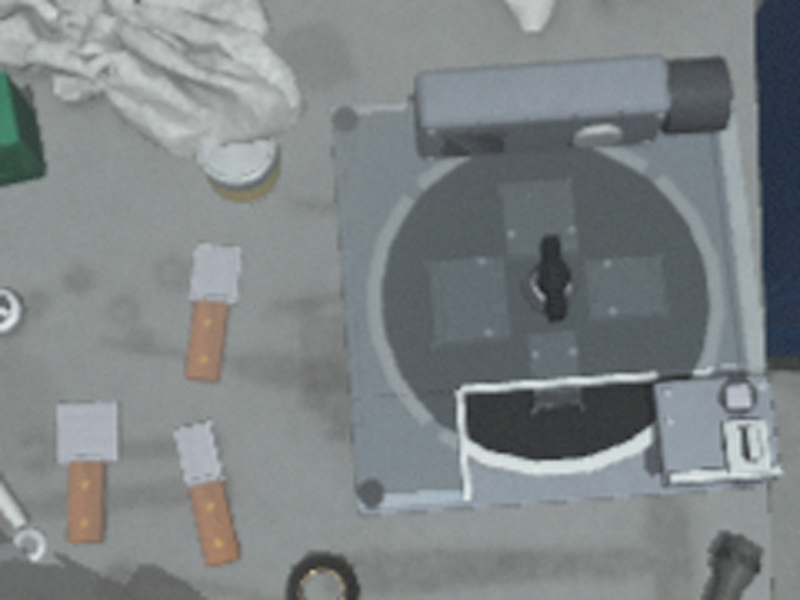

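View pics/s1.png

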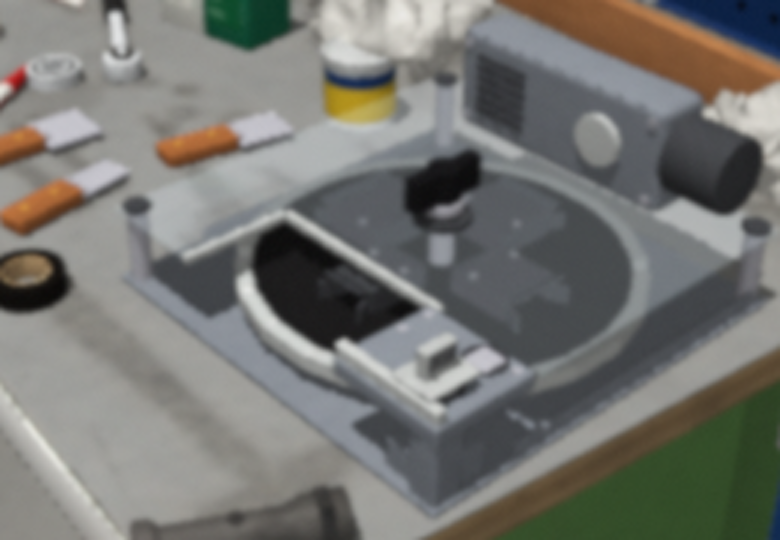

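```bash
python3 -m inch '[3,-5,1,0.05, 3,-5,1,0.05, 3,-5,1,0.05, 3,-5,1,0.05, 3,-5,1,0.05, 3,-4,0,0.05, 3,-4,0,0.05, 2,-1,0,0.04, 0,0,0,0, 0,0,0,0]'; python3 - <<'E'
from h import *
snap('wrist','w1')
E
```

```text
t: 1.4
tcp_pos: [0.4663, 0.2385, 0.2999]
tool_rot: [-0.0, 1.0, -0.0, -0.001]
force: [-1.1, -0.0, -0.2]
finger_gap: 0.996
```

View pics/w1.png

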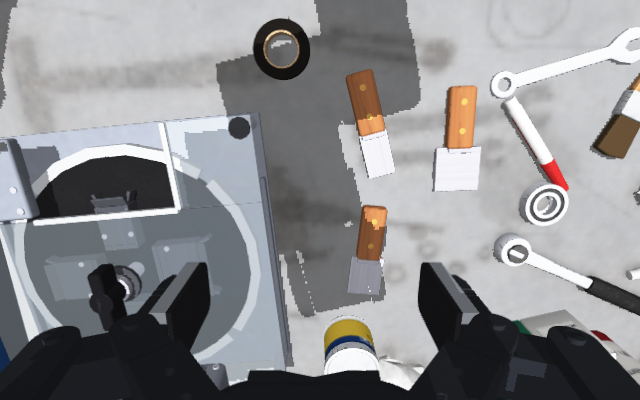

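```bash
cat >> h.py <<'E'
def tri(cs,uvs):
    A=np.zeros((3,3)); b=np.zeros(3); O=[]
    for c,uv in zip(cs,uvs):
        o,v=ray(c,[uv]); v=v[0]/np.linalg.norm(v[0]); M=np.eye(3)-np.outer(v,v); A+=M; b+=M@o; O.append((o,v))
    X=np.linalg.solve(A,b); return X,[np.linalg.norm(np.cross(X-o,v)) for o,v in O]
def handles(r,c,z=0.016,box=(0.36,0.66,0.2,0.46)):
    hsv=cv2.cvtColor(r,cv2.COLOR_RGB2HSV)
    m=cv2.inRange(hsv,(5,90,40),(20,255,255)); m=cv2.morphologyEx(m,cv2.MORPH_CLOSE,np.ones((5,5),np.uint8))
    out=[]
    for ct in cv2.findContours(m,cv2.RETR_EXTERNAL,cv2.CHAIN_APPROX_NONE)[0]:
        if cv2.contourArea(ct)<120: continue
        uv=ct.reshape(-1,2).astype(float); W=onplane(c,uv,z)
        (cx,cy),(a,b),an=cv2.minAreaRect((W[:,:2]*1000).astype(np.float32))
        if not(box[0]<cx/1e3<box[1] and box[2]<cy/1e3<box[3]): continue
        if a<b: a,b,an=b,a,an+90
        an=(an+90)%180-90   # direction of long axis, assumed towards +x
        M=cv2.moments(ct); out.append((cx,cy,a,b,an,(M['m10']/M['m00'],M['m01']/M['m00'])))
    return sorted(out)
E
python3 - <<'E'
from h import *
H={}
for n in ('w1','top0','side0'):
    r,d,c=load(n); H[n]=(handles(r,c),c); print(n)
    for h in H[n][0]: print(np.round(h[:5],1),np.round(h[5],1))
E
```

```text
w1
[402.5 294.2  67.9  30.   15.7] [365.1 102.2]
[417.6 401.1  67.9  31.9   2.3] [460.4 116.6]
[555.6 307.6  70.3  30.8  -4.8] [371.  232.1]
top0
side0
[397.2 286.5  75.8  43.7  16.2] [233.3 208.4]
[411.6 394.3  72.2  48.3   1.7] [220.9 189.2]
[550.3 299.2  72.1  48.   -5.6] [285.1 188.1]
```

```bash
sed -i 's/(5,90,40),(20,255,255)/(3,70,40),(22,255,255)/' h.py; python3 - <<'E'
from h import *
H={}
for n in ('w1','top0'):
    r,d,c=load(n); H[n]=(handles(r,c),c); print(n)
    for h in H[n][0]: print(np.round(h[:5],1),np.round(h[5],1))
r,_,_=load('top0'); print(cv2.cvtColor(r,cv2.COLOR_RGB2HSV)[[190,240,240],[266,231,269]])
if len(H['top0'][0])==3:
  for a,b in zip(H['w1'][0],H['top0'][0]): print(tri([H['w1'][1],H['top0'][1]],[a[5],b[5]]))
E
```

```text
w1
[402.5 294.3  68.1  30.3  15.5] [365.1 102.2]
[417.6 400.9  68.   32.3   2.3] [460.3 116.6]
[555.7 307.5  71.   30.9  -4.9] [371.  232.2]
top0
[400.9 294.8  65.4  26.6  14.7] [269.  241.9]
[415.6 404.7  64.8  22.4   3.4] [230.  235.5]
[556.  309.   63.2  25.   -4.8] [266.5 186.7]
[[ 12  82 161]
 [ 13  87 159]
 [ 12  84 158]]
(array([ 0.40219335,  0.298543  , -0.01399711]), [np.float64(0.0003187413941647663), np.float64(0.0003187413941647937)])
(array([ 0.41747385,  0.40935263, -0.00505304]), [np.float64(0.00023444926826930078), np.float64(0.00023444926826928644)])
(array([0.55792619, 0.30978163, 0.00719527]), [np.float64(0.0006356380923375349), np.float64(0.0006356380923374943)])
```

```bash
python3 -m inch '[0,-5,0,0, 0,-5,0,0, 0,-5,0,0, 0,-5,0,0, 0,-4,0,0, 0,0,0,0, 0,0,0,0]' 0; python3 - <<'E'
from h import *
snap('wrist','w2')
snap('top','top2')
E
```

```text
t: 2.33
tcp_pos: [0.4669, -0.0007, 0.3003]
tool_rot: [-0.0, 1.0, 0.0, -0.0]
force: [-0.5, -0.2, -0.8]
finger_gap: 0.001
```

View pics/w2.png

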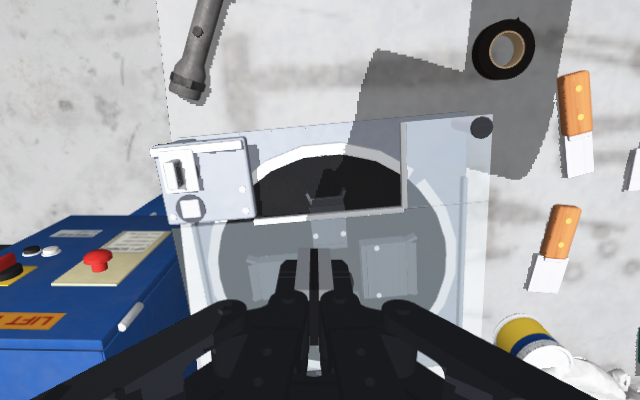

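```bash
python3 - <<'E'
from h import *
r,d,c=load('w2')
a=r[100:260,140:340]; cv2.imwrite('pics/w2a.png',cv2.resize(a,(800,640)[:2],interpolation=cv2.INTER_CUBIC)[:600,:,::-1])
a=r[100:260,320:520]; cv2.imwrite('pics/w2b.png',cv2.resize(a,(750,600),interpolation=cv2.INTER_CUBIC)[:,:,::-1])
E
```

```text
(no output)
```

View pics/w2a.png

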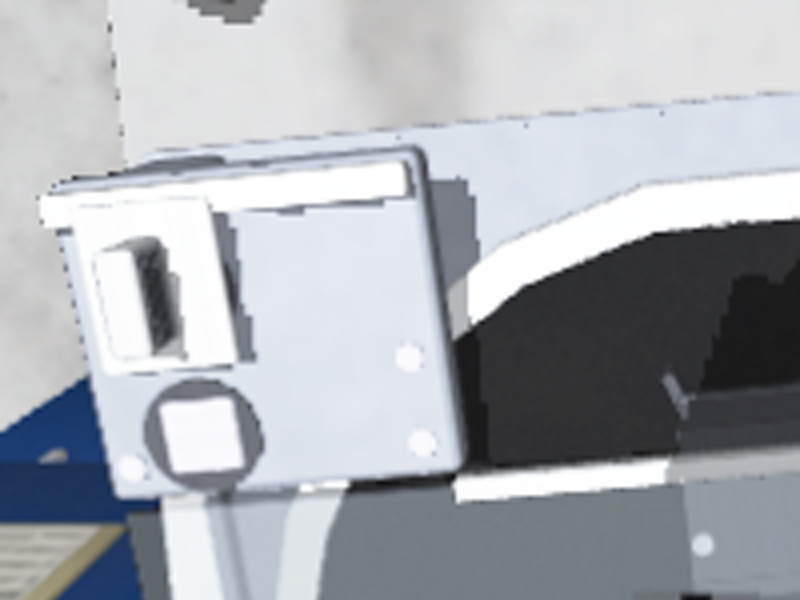

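View pics/w2b.png

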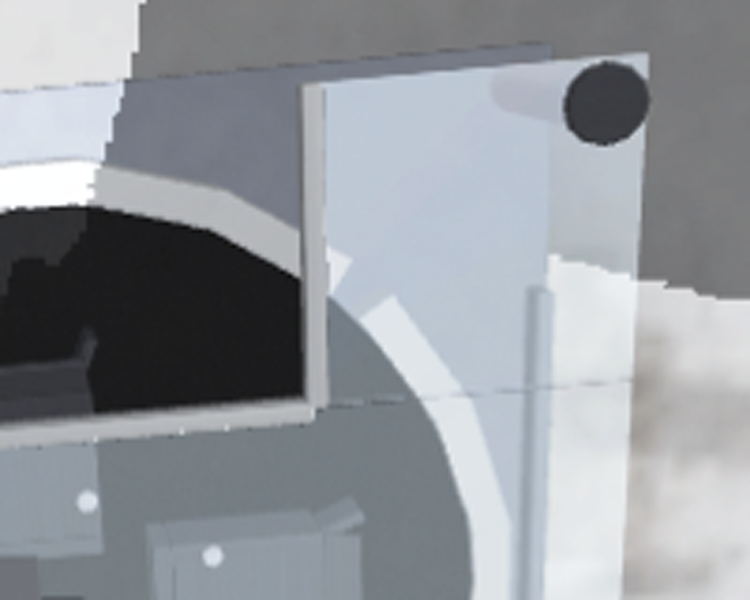

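```bash
python3 - <<'E'
from h import *
r,d,c=load('w2')
A=lambda x,y:(140+(x-1.5)/4,100+(y-1.5)/4); B=lambda x,y:(320+(x-1.4)/3.75,100+(y-1.4)/3.75)
pts=dict(guardFL=(B(648,53),.065),baseFL=(B(550,45),.005),baseFedge=(B(0,93),.005),baseFe2=(A(400,137),.005),guardopenF=(B(303,86),.065),openBL_in=(B(303,400),.065),openBL_out=(B(314,420),.065),openBR=(A(457,500),.065),
 openBRin=(A(457,478),.065),lock=(A(203,435),.072),lock_ring=(A(204,434),.070),plateFL=(A(207,198),.084),plateBL=(A(238,363),.084),plateBR=(A(107,373),.084),plateFR=(A(73,208),.084),
 tabTFR=(A(92,252),.106),tabTFL=(A(130,245),.106),tabTBL=(A(153,352),.106),tabTBR=(A(115,360),.106),conFL=(A(418,148),.07),conBL=(A(465,470),.07),conBR=(A(118,498),.07))
W={}
for k,(uv,z) in pts.items():
    W[k]=onplane(c,[uv],z)[0]; print(k,(W[k]*1000).round(1))
def ang(a,b): v=W[b]-W[a]; return np.degrees(np.arctan2(v[1],v[0])).round(2)
print('y-dir:',ang('baseFe2','baseFL'),ang('openBR','openBL_out'),ang('guardopenF','guardFL'),ang('conBR','conBL'),ang('plateBR','plateBL'))
print('x-dir:',ang('guardopenF','openBL_in'),ang('conFL','conBL'),ang('plateFL','plateBL'),ang('tabTFL','tabTBL'))
r,d,c=load('top2')
a=r[85:265,295:445]; cv2.imwrite('pics/t2.png',cv2.resize(a,(500,600),interpolation=cv2.INTER_CUBIC)[:,:,::-1])
E
```

```text
guardFL [411.6 173.9  65. ]
baseFL [412.4 172.8   5. ]
baseFedge [427.5   5.4   5. ]
baseFe2 [438.4 -87.1   5. ]
guardopenF [420.6  83.9  65. ]
openBL_in [506.9  90.   65. ]
openBL_out [512.8  93.5  65. ]
openBR [527.8 -65.1  65. ]
openBRin [521.6 -64.8  65. ]
lock [ 507.5 -128.8   72. ]
lock_ring [ 507.8 -129.3   70. ]
plateFL [ 444.3 -117.8   84. ]
plateBL [ 485. -114.   84.]
plateBR [ 487.6 -146.8   84. ]
plateFR [ 446.7 -150.3   84. ]
tabTFR [ 453.2 -137.5  106. ]
tabTFL [ 451.6 -128.7  106. ]
tabTBL [ 476.5 -126.1  106. ]
tabTBR [ 478.4 -135.1  106. ]
conFL [434.1 -69.6  70. ]
conBL [517.6 -61.7  70. ]
conBR [ 525.6 -153.8   70. ]
y-dir: 95.71 95.39 95.72 95.02 94.56
x-dir: 4.06 5.39 5.35 5.92
```

View pics/t2.png

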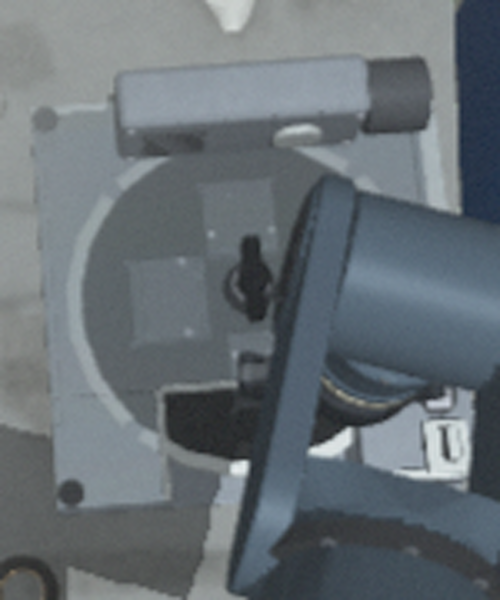

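```bash
python3 - <<'E'
from h import *
o=[]
for n,(u,v) in dict(w1=(110,285),top0=(370,168),side0=(367,203)).items():
    r,d,c=load(n); a=r[v-45:v+45,u-45:u+45]; o.append(cv2.resize(a,(266,266),interpolation=cv2.INTER_CUBIC))
cv2.imwrite('pics/k.png',np.hstack(o)[:,:,::-1])
# predicted knob ends
ex=np.array([.9956,.0941,0]);C=np.array([.5973,.0202,.109])
for n in ('w1','top0','side0'):
    c=load(n)[2]; print(n,proj(c,[C,C-.033*ex,C+.033*ex]).round(1).tolist())
E
```

```text
w1 [[99.3, 304.6], [90.4, 275.5], [107.9, 332.1]]
top0 [[371.7, 166.2], [372.9, 178.4], [370.5, 154.2]]
side0 [[369.1, 194.6], [357.8, 199.9], [380.1, 189.6]]
```

View pics/k.png

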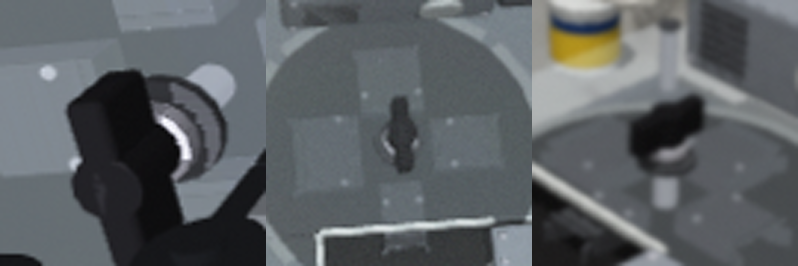

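```bash
python3 - <<'E'
from h import *
r,d,c=load('top0'); cs=load('side0')[2]
a=r[20:220,420:620]; cv2.imwrite('pics/bx.png',cv2.resize(a,(600,600))[:,:,::-1])
E
```

```text
(no output)
```

View pics/bx.png

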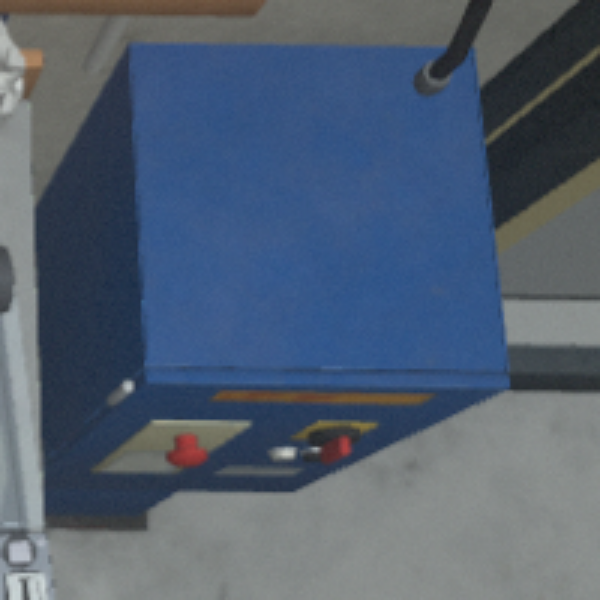

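```bash
python3 - <<'E'
from h import *
c=load('top0')[2]; cs=load('side0')[2]
print(tri([c,cs],[(420+147/3,20+380/3),(487,267)]))
E
```

```text
(array([ 0.66635155, -0.25126347,  0.05877148]), [np.float64(0.005822142418863913), np.float64(0.005822142418863941)])
```

```bash
python3 -m inch '[0,-5,-3,0.047, -0.2,-5,-3,0.047, 0,-3.1,-3,0, 0,0,-4,0, 0,0,-1,0, 0,0,0,0, 0,0,0,0]' 45 40; python3 - <<'E'
from h import *
s=manip.sense(); print(s['tcp_pos'],s['force'])
r,d,c=snap('wrist','w3')
C=np.array([.465,-.132,.106]); print(proj(c,[C]))
E
```

```text
t: 3.3
tcp_pos: [0.4665, -0.1325, 0.1616]
tool_rot: [-0.048, 0.999, -0.001, 0.001]
force: [-0.6, 0.1, -0.4]
finger_gap: 0.449
[ 0.46646162 -0.13253952  0.16158848] [-0.6319463   0.11599771 -0.42716495]
[[316.46178496 233.17116822]]
```

View pics/w3.png

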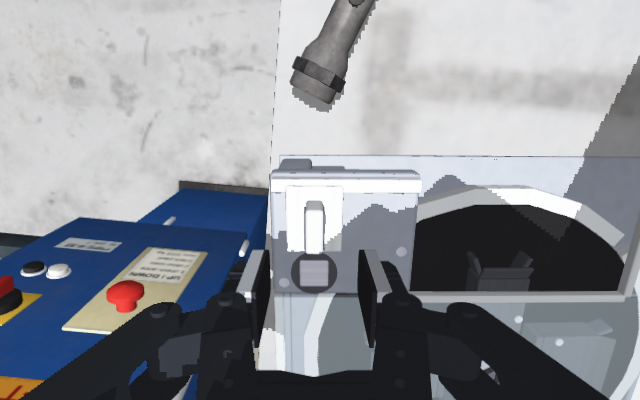

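```bash
python3 -m inch '[0,0,-2,0, 0,0,-2,0, 0,0,-1.3,0, 0,0,0,0]' && python3 -m inch '[0,0,0,0, 0,0,0,0, 0,0,0,0,0,0,0,0]' 0 30
```

```text
t: 3.85
tcp_pos: [0.4654, -0.1327, 0.1072]
tool_rot: [-0.047, 0.999, 0.0, -0.0]
force: [0.0, 0.3, -0.0]
finger_gap: 0.45
t: 4.35
tcp_pos: [0.4659, -0.1326, 0.1081]
tool_rot: [-0.047, 0.999, -0.0, 0.001]
force: [1.1, 3.9, 6.0]
finger_gap: 0.104
```

```bash
python3 -m inch '[-0.04,0.5,0.1,0, -0.09,0.9,0,0, -0.09,0.9,0,0, -0.09,0.9,0,0, -0.09,0.9,0,0, 0,0.1,0,0, 0,0,0,0, 0,0,0,0]'
```

```text
t: 5.35
tcp_pos: [0.462, -0.0908, 0.1082]
tool_rot: [-0.047, 0.999, 0.0, 0.001]
force: [4.8, 1.5, -8.1]
finger_gap: 0.107
```

```bash
python3 -m inch '[0,0,0,0, 0,0,0,0, 0,0,2,0, 0,0,3,0, 0,0,0,0]' 40; python3 - <<'E'
from h import *
r,d,c=snap('wrist','w4')
E
```

```text
t: 5.98
tcp_pos: [0.4619, -0.0911, 0.1601]
tool_rot: [-0.047, 0.999, -0.001, 0.001]
force: [0.5, 0.3, -0.2]
finger_gap: 0.398
```

View pics/w4.png

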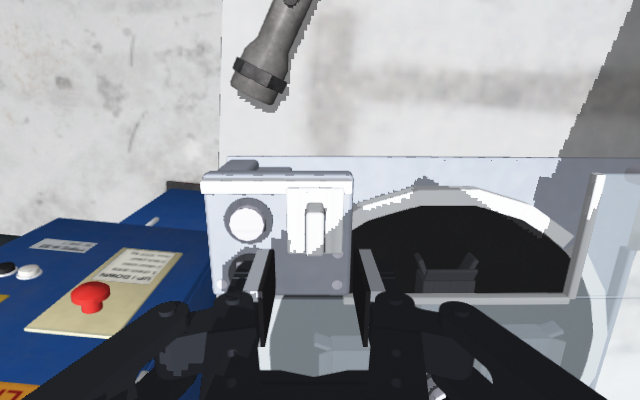

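```bash
python3 - <<'E'
from h import *
r,d,c=load('w4')
g=cv2.cvtColor(r,cv2.COLOR_RGB2GRAY)[195:250,220:280]; cv2.imwrite('pics/rb.png',cv2.resize(r[195:300,190:340],(750,525),interpolation=cv2.INTER_CUBIC)[:,:,::-1])
m=(g>215).astype(np.uint8); n,l,st,ce=cv2.connectedComponentsWithStats(m)
for i in range(1,n):
    if st[i,4]>60: uv=ce[i]+[220,195]; print(st[i],uv,onplane(c,[uv],.078))
print(onplane(c,[(246.5,221.5)],.078), proj(c,[[.4697,-.1324,.078]]))
E
```

```text
[   0    0   60   55 1205] [248.98174274 221.19253112] [[ 0.46731923 -0.13116153  0.078     ]]
[  9  13  35  33 853] [246.04689332 224.06330598] [[ 0.46936117 -0.13287196  0.078     ]]
[[ 0.46766581 -0.13266319  0.078     ]] [[246.79508439 224.65057626]]
```

View pics/rb.png

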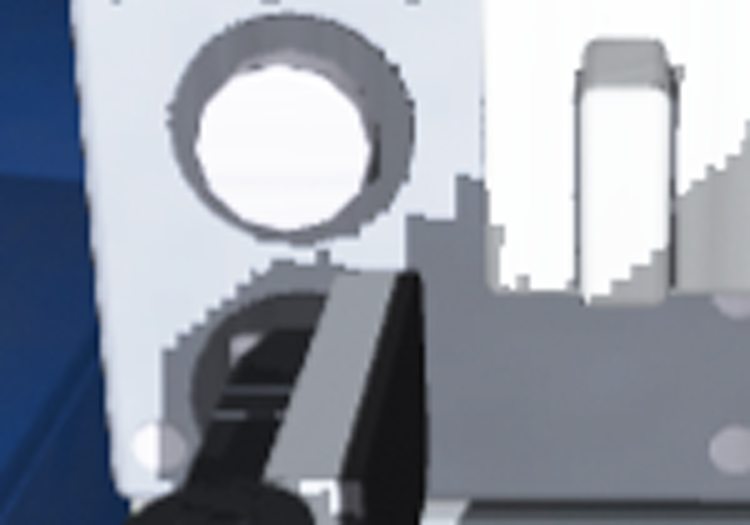

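```bash
python3 -m inch '[0.35,-2.1,0,0, 0.4,-2.1,0,0, 0,0,0,0, 0,0,-2,0, 0,0,-2,0, 0,0,-1.8,0, 0,0,0,0]' 0 && python3 -m inch '[0,0,-0.3,0, 0,0,-0.3,0, 0,0,-0.3,0, 0,0,-0.2,0, 0,0,0,0]'
```

```text
t: 6.9
tcp_pos: [0.4675, -0.1319, 0.099]
tool_rot: [-0.047, 0.999, 0.001, -0.002]
force: [-0.1, 0.4, 0.5]
finger_gap: -0.001
t: 7.52
tcp_pos: [0.4692, -0.1328, 0.091]
tool_rot: [-0.047, 0.999, -0.0, 0.001]
force: [-1.5, 1.8, 15.7]
finger_gap: 0.001
```

```bash
python3 -m inch '[0,0,4,0, 0,0,4,0, 3.2,3.8,0,0, 3.2,3.8,0,0, 3.2,3.8,0,0, 3.2,3.9,0,0, 0,0,0,0, 0,0,0,0]' 50; python3 - <<'E'
from h import *
s=manip.sense(); print(s['tcp_pos'],s['force'])
r,d,c=snap('wrist','w5'); snap('top','top5')
ex=np.array([.9956,.0941,0]);C=np.array([.5973,.0202,.109])
print(proj(c,[C,C-.033*ex,C+.033*ex]))
E
```

```text
t: 8.52
tcp_pos: [0.5961, 0.02, 0.1688]
tool_rot: [-0.047, 0.999, -0.0, -0.001]
force: [0.1, -1.0, -0.2]
finger_gap: 0.501
[0.59610669 0.02002811 0.16879787] [ 0.08938092 -1.03089295 -0.23268873]
[[315.1278503  235.09620929]
 [315.32403663 176.35518862]
 [314.94822815 288.33856837]]
```

View pics/w5.png

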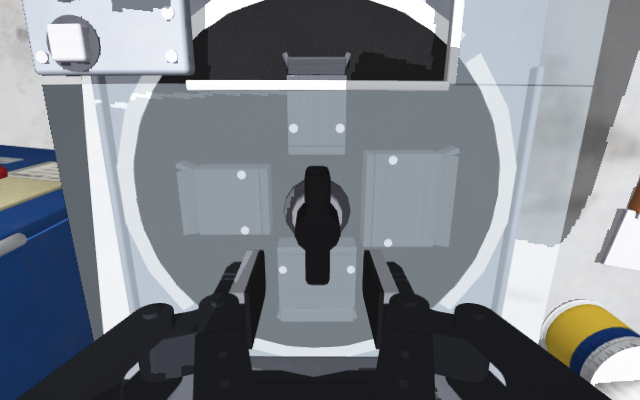

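```bash
python3 -m inch '[-0.05,0.05,-3,0, 0,0,-2.5,0, 0,0,-1,0, 0,0,0,0]' && python3 -m inch '[0,0,0,0, 0,0,0,0, 0,0,0,0,0,0,0,0]' 0 40
```

```text
t: 9.12
tcp_pos: [0.5958, 0.0199, 0.1039]
tool_rot: [-0.046, 0.999, 0.0, -0.001]
force: [0.1, -0.0, -0.1]
finger_gap: 0.5
t: 9.62
tcp_pos: [0.597, 0.022, 0.1056]
tool_rot: [-0.047, 0.999, 0.001, 0.001]
force: [-0.3, 4.7, 2.1]
finger_gap: 0.152
```

```bash
python3 -m inch '[0,0.1,0,-0.157, 0,0,0,-0.157, 0,0,0,-0.157, 0,0,0,-0.157, 0,0,0,-0.157, 0,0,0,-0.157, 0,0,0,-0.157, 0,0,0,-0.157, 0,0,0,-0.157, 0,0,0,-0.158, 0,0,0,0, 0,0,0,0]'; python3 - <<'E'
from h import *
s=manip.sense(); print(s['tcp_pos'],s['force'],s['ft_torque'],R.from_quat(s['tool_rot']).as_matrix()[:2,0],s['q'])
E
```

```text
t: 11.12
tcp_pos: [0.5963, 0.0212, 0.1056]
tool_rot: [0.672, 0.741, -0.0, 0.0]
force: [-2.1, -0.8, 6.5]
finger_gap: 0.153
[0.59629281 0.02120039 0.10556557] [-2.12063155 -0.80828409  6.5106018 ] [-0.2394285   0.48113782 -0.05223194] [-0.09703849  0.99528021] [-1.51163216e-01  6.83595175e-01  1.61988481e+00 -1.19536761e-03
  8.37883242e-01 -2.47555051e-01]
```

```bash
python3 -m inch '[0,0,0,0, 0,0,0,0, 0,0,4,0, 0,0,4,0, -2,3,4,-0.1, -3,5,1,-0.17, -3,5,0,-0.17, -3,5,0,-0.17, -3,5,0,-0.17, -3,4,0,-0.17, -2.4,0.3,0,-0.17, 0,0,0,-0.17, 0,0,0,-0.104, 0,0,0,0, 0,0,0,0]' 60; python3 - <<'E'
from h import *
r,d,c=snap('wrist','w6'); snap('top','top6')
a=load('top6')[0][85:265,205:445]; cv2.imwrite('pics/t6.png',cv2.resize(a,(800,600),interpolation=cv2.INTER_CUBIC)[:,:,::-1])
for n in('w6','top6'):
    r,d,c=load(n)
    for h in handles(r,c): print(np.round(h[:5],1),np.round(h[5],1))
E
```

```text
t: 13.0
tcp_pos: [0.403, 0.294, 0.2343]
tool_rot: [0.991, 0.137, 0.0, -0.0]
force: [-0.8, 0.1, -0.1]
finger_gap: 0.603
[403.1 295.5  67.6  29.3  16.4] [311.2 170.6]
[418.4 402.1  67.7  31.1   2.7] [206.3 125. ]
[541.7 310.3  38.9  30.   -4. ] [337.7  19.3]
```

View pics/t6.png

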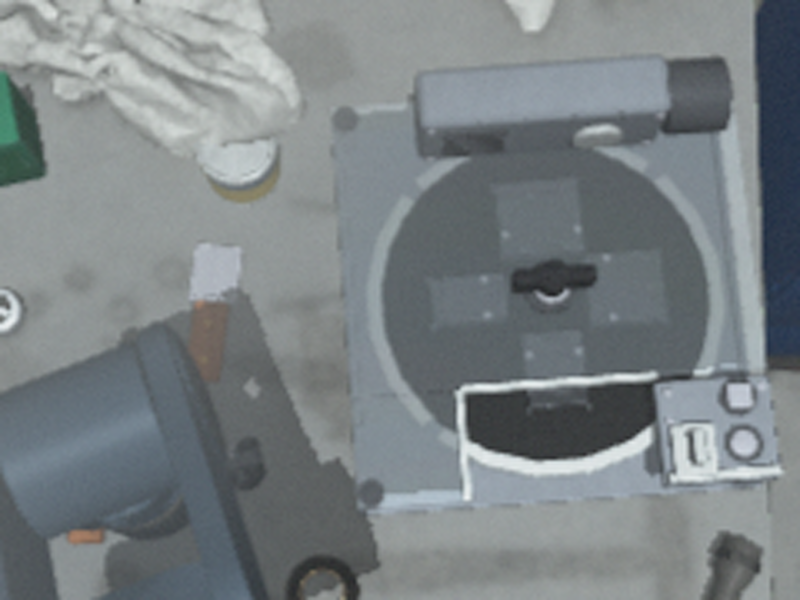

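View pics/w6.png

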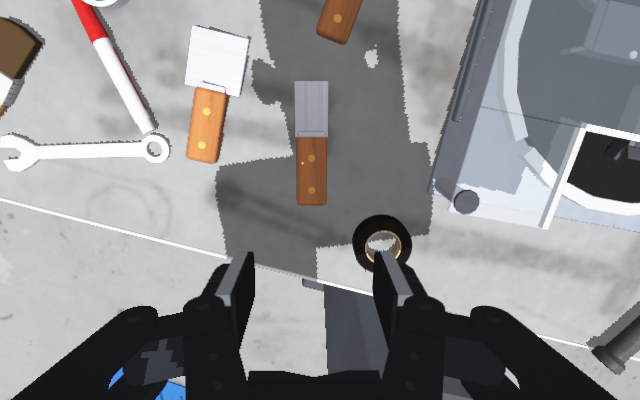

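```bash
python3 - <<'E'
from h import *
a=load('w1');b=load('w6')
ha,hb=handles(a[0],a[2]),handles(b[0],b[2])
for i in (0,1): print(tri([a[2],b[2]],[ha[i][5],hb[i][5]]))
# blade widths in w1/w6 along planes: tip prediction
for h in hb[:2]:
    t=np.radians(h[4]); g=np.array([h[0],h[1]])/1e3; tip=np.r_[g+.085*np.array([np.cos(t),np.sin(t)]),.010]; print(tip,proj(b[2],[tip]))
E
```

```text
(array([0.40199407, 0.29535931, 0.00477945]), [np.float64(0.0003508602736475848), np.float64(0.00035086027364750834)])
(array([0.41741354, 0.40596408, 0.00282672]), [np.float64(0.00030725476824886564), np.float64(0.00030725476824864197)])
[0.48468205 0.31949941 0.01      ] [[309.88749047  80.20308116]]
[0.50327136 0.40615344 0.01      ] [[222.04435323  31.6559071 ]]
```

```bash
python3 -m inch '[0,0.1,-5,0, 0,0,-5,0, 0,0,-5,0, 0,0,-4,0, 0,0,-2.2,0, 0,0,0,0, 0,0,0,0]'
```

```text
t: 13.98
tcp_pos: [0.4035, 0.2952, 0.0229]
tool_rot: [0.991, 0.136, 0.001, -0.0]
force: [-0.5, -0.6, -0.6]
finger_gap: 0.598
```

```bash
python3 -m inch '[0,0,-0.3,0, 0,0,0,0, 0,0,0,0, 0,0,0,0, 0,0,0,0]' 0 60; python3 - <<'E'
from h import *
s=manip.sense(); print(s['tcp_pos'],s['force'])
snap('wrist','w7')
E
python3 -m inch '[0,0,2,0, 0,0,3,0, 0,0,0,0, 0,0,0,0]'
```

```text
t: 14.6
tcp_pos: [0.4037, 0.2953, 0.0205]
tool_rot: [0.991, 0.136, 0.001, -0.0]
force: [-0.2, -0.4, 6.4]
finger_gap: 0.334
[0.40373091 0.2953439  0.02046611] [-0.21467638 -0.42829095  6.39663149]
t: 15.15
tcp_pos: [0.4026, 0.2948, 0.069]
tool_rot: [0.991, 0.136, -0.0, 0.0]
force: [-0.5, -1.3, -1.1]
finger_gap: 0.336
```

View pics/w7.png

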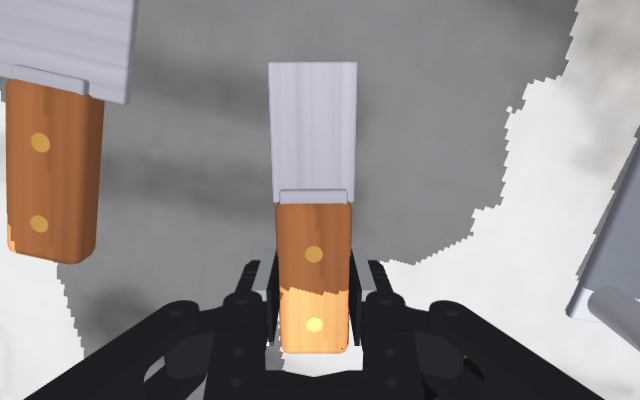

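```bash
cat >> h.py <<'E'
def tiprel(fn,state_pos,rot,uvs,z):
    c=load(fn)[2]; W=onplane(c,uvs,z); M=R.from_quat(rot).as_matrix(); return (W-np.array(state_pos))@M
E
python3 - <<'E'
from h import *
r,d,c=load('w7'); W=onplane(c,[(268,62),(357,62),(313,62),(313,190)],.0105)
a=np.degrees(np.arctan2(*(W[2]-W[3])[[1,0]])); print(W.round(4),a,np.linalg.norm(W[0]-W[1]))
rot=[.991,.136,0,0]; M=R.from_quat(rot).as_matrix(); print((W-[.4037,.2953,.0205])@M)
s=manip.sense(); print(s['tcp_pos'],s['force'])
snap('wrist','w8')
E
```

```text
[[0.4804 0.3326 0.0105]
 [0.4889 0.3026 0.0105]
 [0.4847 0.3174 0.0105]
 [0.4402 0.3049 0.0105]] 15.703161298476617 0.031097813904009897
[[ 0.08395208 -0.0152139   0.01      ]
 [ 0.08400744  0.01588387  0.01      ]
 [ 0.08396312  0.00050879  0.01      ]
 [ 0.03774276  0.00056914  0.01      ]]
[0.40256719 0.29481264 0.0690343 ] [-0.49590449 -1.28674355 -1.07353598]
```

View pics/w8.png

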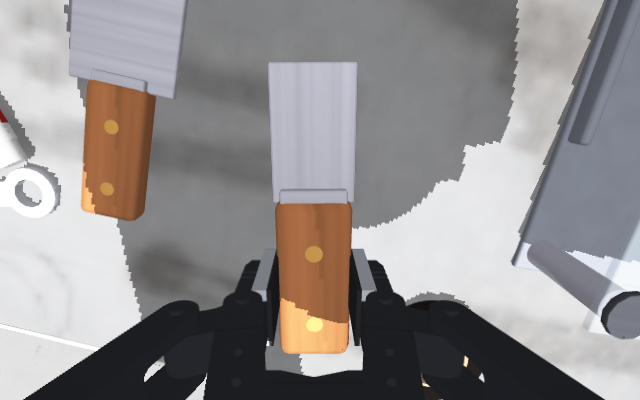

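```bash
python3 -m inch '[0,0,4,0, 0,-2,1,0, 0,-4,0,-0.03, 0,-5,0,-0.05, 0,-5,0,-0.05, 0,-5,0,-0.05, -0.2,-5,0,0, -0.2,-3.3,0,0, 0,0,0,0, 0,0,0,0]'; python3 - <<'E'
from h import *
s=manip.sense(); print(s['tcp_pos'],s['force'],R.from_quat(s['tool_rot']).as_matrix()[:2,0],s['finger_gap'])
snap('wrist','w9')
E
```

```text
t: 16.45
tcp_pos: [0.3983, 0.0024, 0.1188]
tool_rot: [0.999, 0.046, -0.001, -0.0]
force: [0.1, 0.5, -1.9]
finger_gap: 0.331
[0.39828262 0.00237775 0.11876408] [ 0.10377619  0.52076179 -1.8774313 ] [0.9957095  0.09251601] 0.3314297235526298
```

View pics/w9.png

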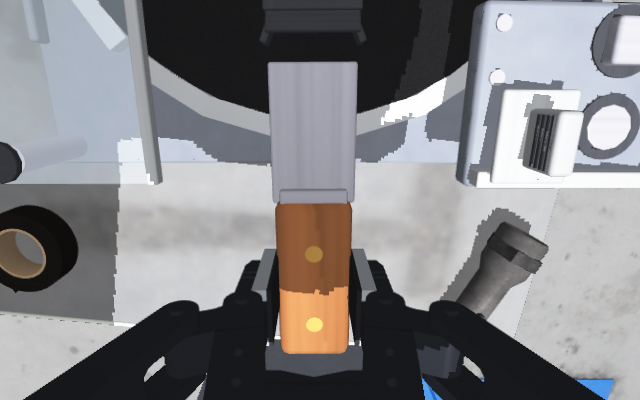

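```bash
python3 -m inch '[0,0,-3,0, 0,0,-2.5,0, 0,0,-0.9,0, 0,0,0,0, 0,0,0,0]'; python3 - <<'E'
from h import *
s=manip.sense(); print(s['tcp_pos'],s['force'],R.from_quat(s['tool_rot']).as_matrix()[:2,0],s['finger_gap'])
snap('wrist','w10')
E
```

```text
t: 17.12
tcp_pos: [0.3992, 0.0022, 0.0558]
tool_rot: [0.999, 0.047, 0.0, 0.0]
force: [0.4, -0.3, -1.7]
finger_gap: 0.328
[0.39924243 0.00222917 0.05582964] [ 0.409226   -0.25573772 -1.67430087] [0.99559272 0.0937772 ] 0.3283079100461804
```

View pics/w10.png

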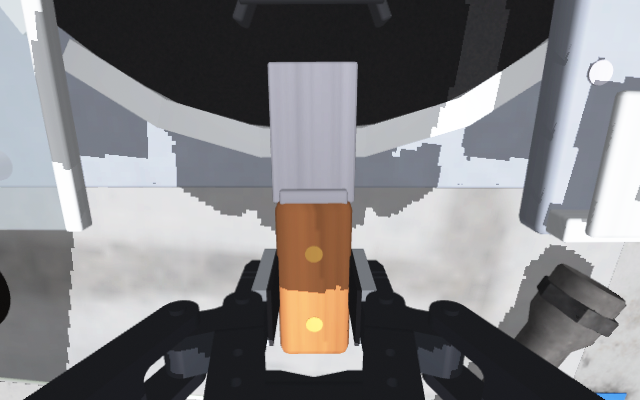

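```bash
python3 -m inch '[0,0,-0.3,0, 1,0.09,0,0, 1,0.09,0,0, 1,0.1,0,0, 1,0.09,0,0, 1,0.1,0,0, 1,0.09,0,0, 0.5,0.05,0,0, 0,0,0,0, 0,0,0,0]'; python3 - <<'E'
from h import *
s=manip.sense(); print(s['tcp_pos'],s['force'],s['ft_torque'],s['finger_gap'])
snap('wrist','w11')
E
```

```text
t: 18.42
tcp_pos: [0.4633, 0.0082, 0.0522]
tool_rot: [0.999, 0.047, -0.001, -0.0]
force: [-0.6, 0.5, -2.8]
finger_gap: 0.334
[0.46327241 0.00818267 0.05222328] [-0.6079073   0.51435059 -2.77416689] [ 0.00965742  0.04836144 -0.00479018] 0.3340971769631233
```

View pics/w11.png

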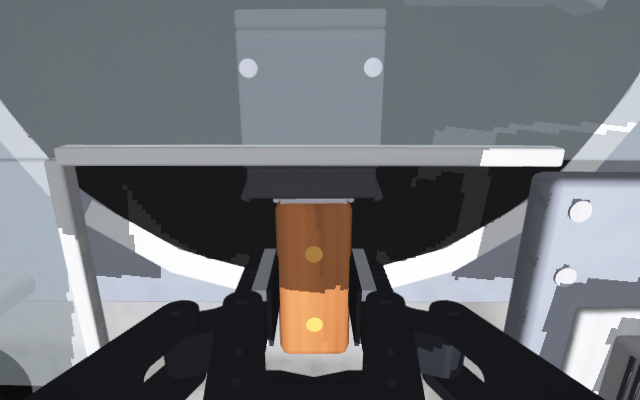

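```bash
python3 -m inch '[0.4,0.04,0,0, 0.4,0.03,0,0, 0.2,0.02,0,0, 0,0,0,0, 0,0,0,0]'
```

```text
t: 19.1
tcp_pos: [0.4726, 0.0092, 0.0521]
tool_rot: [0.999, 0.047, -0.001, -0.0]
force: [-4.5, -2.4, -1.5]
finger_gap: 0.335
```

```bash
python3 -m inch '[0.2,0.02,0,0, 0,0,0,0]'; python3 -m inch '[0.2,0.02,0,0, 0,0,0,0]'
```

```text
t: 19.35
tcp_pos: [0.4726, 0.0095, 0.052]
tool_rot: [0.999, 0.046, -0.003, -0.001]
force: [-7.9, -2.4, -0.6]
finger_gap: 0.333
t: 19.6
tcp_pos: [0.4727, 0.0099, 0.0519]
tool_rot: [0.999, 0.046, -0.006, -0.001]
force: [-9.8, -4.3, 1.4]
finger_gap: 0.338
```

```bash
python3 -m inch '[-0.3,-0.03,-0.15,0, 0,0,0,0, 0,0,0,0]'; python3 -m inch '[0,0,0,0, 0,0,0,0, 0,0,0,0]' 50; python3 -m inch '[0,0,3,0, 0,0,4,0, 0,0,5,0, 0,0,0,0, 0,0,0,0]'; python3 - <<'E'
from h import *
snap('wrist','w12')
E
```

```text
t: 19.98
tcp_pos: [0.4726, 0.0095, 0.0507]
tool_rot: [0.999, 0.046, -0.002, -0.001]
force: [-7.3, -1.9, 0.9]
finger_gap: 0.333
t: 20.35
tcp_pos: [0.4762, 0.0089, 0.0511]
tool_rot: [0.999, 0.047, 0.001, 0.0]
force: [0.2, -0.1, 0.0]
finger_gap: 0.503
t: 20.98
tcp_pos: [0.4748, 0.0091, 0.1707]
tool_rot: [0.999, 0.047, 0.0, 0.0]
force: [-0.2, 0.3, -0.0]
finger_gap: 0.5
```

View pics/w12.png

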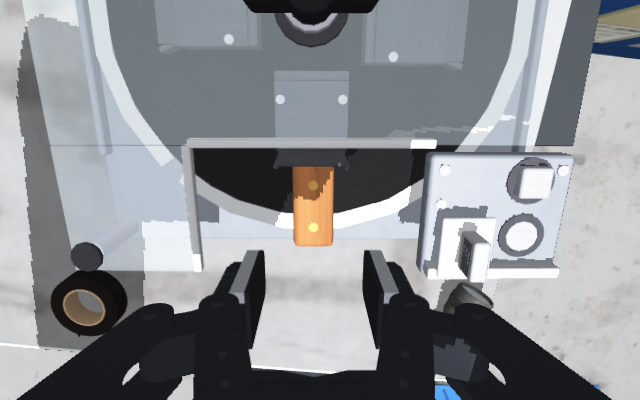

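```bash
python3 - <<'E'
from h import *
r,d,c=load('w12'); 
C=np.array([.5968,.0208]);ex=np.array([.9956,.0941]);ey=np.array([-.0941,.9956])
for uv,z in [((313,244),.046),((313,166),.046),((307,244),.046)]:
    W=onplane(c,[uv],z)[0]; print(W, (W[:2]-C)@ex,(W[:2]-C)@ey)
print(manip.sense()['q'])
E
```

```text
[0.44052034 0.0053448  0.046     ] -0.15704636060153324 -0.000681277994186622
[0.4995565  0.01090799 0.046     ] -0.09774646181027223 -0.0006978674688108535
[0.44009768 0.00982384 0.046     ] -0.15704569063272522 0.0038178221681943398
[-2.16822870e-01  4.56536263e-01  1.88251599e+00  4.82438448e-05
  8.04099356e-01  1.26090256e+00]
```

```bash
python3 -m inch '[2,0.2,0,0.157, 2,0.2,0,0.157, 2,0.2,0,0.157, 2,0.2,0,0.157, 2,0.2,0,0.157, 2.1,0.2,0,0.157, 0,0,0,0.157, 0,0,0,0.157, 0,0,0,0.157, 0,0,0,0.158, 0,0,0,0, 0,0,0,0]'; python3 - <<'E'
from h import *
s=manip.sense(); print(s['tcp_pos'],R.from_quat(s['tool_rot']).as_matrix()[:2,0],s['q'])
E
```

```text
t: 22.52
tcp_pos: [0.5953, 0.0211, 0.1696]
tool_rot: [0.674, 0.739, -0.001, -0.001]
force: [-0.3, 0.3, -0.7]
finger_gap: 0.502
[0.59533448 0.02112765 0.16957103] [-0.09096059  0.99585433] [-1.51958043e-01  5.90159017e-01  1.58113793e+00  9.97899881e-06
  9.72608681e-01 -2.43050807e-01]
```

```bash
python3 -m inch '[0.1,0,-3,0, 0,0,-2.5,0, 0,0,-1,0, 0,0,0,0]' && python3 -m inch '[0,0,0,0, 0,0,0,0, 0,0,0,0,0,0,0,0]' 0 40; python3 -m inch '[0,0,0,-0.157, 0,0,0,-0.157, 0,0,0,-0.157, 0,0,0,-0.157, 0,0,0,-0.157, 0,0,0,-0.157, 0,0,0,-0.157, 0,0,0,-0.157, 0,0,0,-0.157, 0,0,0,-0.158, 0,0,0,0, 0,0,0,0]'; python3 - <<'E'
from h import *
s=manip.sense(); print(s['tcp_pos'],s['force'],s['ft_torque'],R.from_quat(s['tool_rot']).as_matrix()[:2,0])
E
```

```text
t: 23.02
tcp_pos: [0.5965, 0.0211, 0.1051]
tool_rot: [0.674, 0.739, -0.0, -0.001]
force: [0.4, 0.2, 0.5]
finger_gap: 0.5
t: 23.52
tcp_pos: [0.5963, 0.0209, 0.107]
tool_rot: [0.673, 0.739, -0.0, -0.0]
force: [-3.7, -1.4, 5.7]
finger_gap: 0.153
t: 25.02
tcp_pos: [0.5951, 0.0219, 0.1069]
tool_rot: [0.999, 0.046, -0.002, -0.001]
force: [-6.2, 1.1, 8.1]
finger_gap: 0.155
[0.59510836 0.02188468 0.10694422] [-6.15597927  1.10716545  8.12194458] [ 0.23158902  0.81125865 -0.01496294] [0.99568367 0.0927605 ]
```

```bash
python3 -m inch '[0,0,0,0, 0,0,0,0, 0,0,0,0, 0,0,5,0, 0,0,5,0, 0,0,5,0, -0.6,4,0,-0.05, -0.6,5,0,-0.05, -0.6,5,0,-0.08, -0.7,5,0,0, -0.7,5,0,0, -0.7,4.6,0,0, 0,0,0,0, 0,0,0,0]' 60; python3 - <<'E'
from h import *
r,d,c=snap('wrist','w13'); snap('top','top13')
a=load('top13')[0][85:265,205:445]; cv2.imwrite('pics/t13.png',cv2.resize(a,(800,600),interpolation=cv2.INTER_CUBIC)[:,:,::-1])
s=manip.sense(); print(s['tcp_pos'],R.from_quat(s['tool_rot']).as_matrix()[:2,0])
for n in('w13','top13'):
    r,d,c=load(n)
    for h in handles(r,c): print(np.round(h[:5],1),np.round(h[5],1))
E
```

```text
t: 26.78
tcp_pos: [0.5579, 0.3067, 0.2555]
tool_rot: [0.999, -0.043, -0.0, 0.0]
force: [0.1, -0.2, 0.2]
finger_gap: 0.603
[0.55825345 0.30580001 0.25567505] [ 0.99609913 -0.08824112]
[558.8 308.8  67.2  29.5  -5.6] [310.4 166.4]
```

View pics/t13.png

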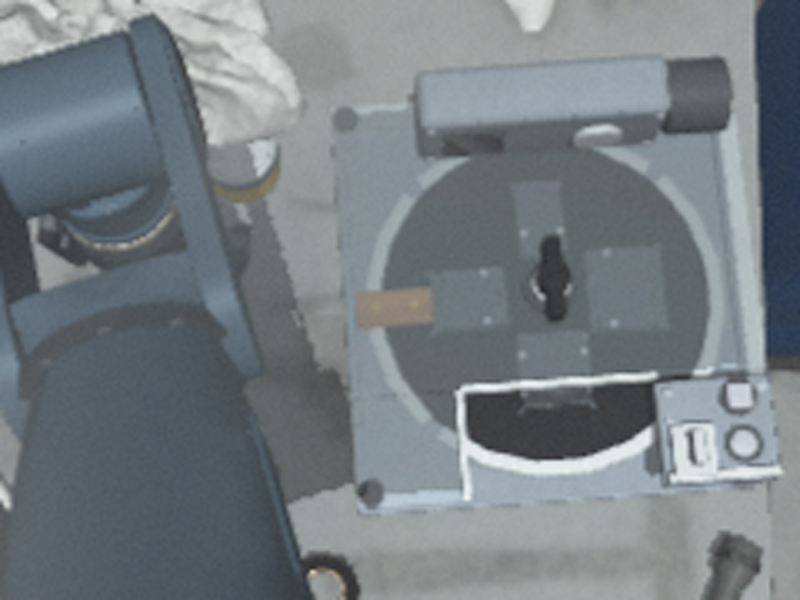

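View pics/w13.png

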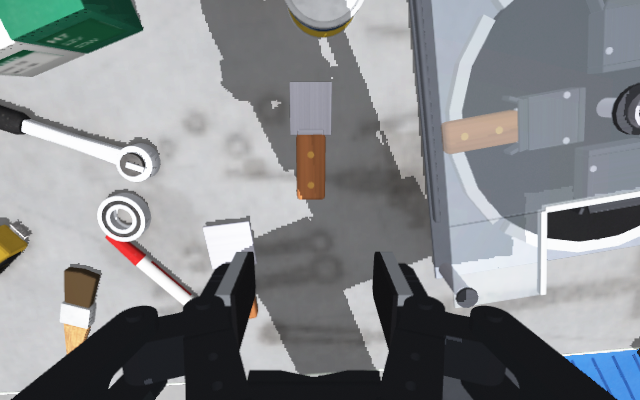

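```bash
python3 - <<'E'
from h import *
a=load('w1')[2];b=load('w13')[2];s=load('side0')[2]
print(tri([a,b],[(350,349),(323,30)]), onplane(a,[(346,317)],0), onplane(s,[(340,179)],0))
t=np.radians(-5.6);g=np.array([.5588,.3088]);print(np.r_[g+.085*np.array([np.cos(t),np.sin(t)])])
E
```

```text
(array([0.6799735, 0.2842821, 0.0701532]), [np.float64(0.0036069388291626887), np.float64(0.0036069388291627854)]) [[0.68557071 0.28219961 0.        ]] [[0.71159494 0.28057494 0.        ]]
[0.64339433 0.30050545]
```

```bash
python3 -m inch '[0,0.25,-5,0, 0,0,-5,0, 0,0,-5,0, 0,0,-5,0, 0,0,-2,0, 0,0,-1.2,0, 0,0,0,0, 0,0,0,0]'
```

```text
t: 27.88
tcp_pos: [0.5592, 0.31, 0.0256]
tool_rot: [0.999, -0.043, 0.002, -0.001]
force: [0.5, 1.4, -0.1]
finger_gap: 0.6
```

```bash
python3 -m inch '[0,0,-0.45,0, 0,0,0,0]';python3 -m inch '[0,0,0,0, 0,0,0,0, 0,0,0,0, 0,0,0,0]' 0 60; python3 -m inch '[0,0,2,0, 0,0,3,0, 0,0,0,0, 0,0,0,0]';  python3 - <<'E'
from h import *
s=manip.sense(); print(s['tcp_pos'],s['force'])
snap('wrist','w14')
E
```

```text
t: 28.12
tcp_pos: [0.558, 0.3097, 0.0198]
tool_rot: [0.999, -0.043, 0.0, -0.0]
force: [-0.6, 0.2, 0.1]
finger_gap: 0.601
t: 28.62
tcp_pos: [0.5582, 0.3098, 0.0198]
tool_rot: [0.999, -0.043, 0.0, -0.0]
force: [-0.8, 0.4, 4.6]
finger_gap: 0.336
t: 29.12
tcp_pos: [0.5574, 0.3093, 0.0691]
tool_rot: [0.999, -0.043, -0.0, 0.0]
force: [-0.7, -0.1, -1.5]
finger_gap: 0.333
[0.55738616 0.30933135 0.06907956] [-0.71195384 -0.0804589  -1.47778661]
```

View pics/w14.png

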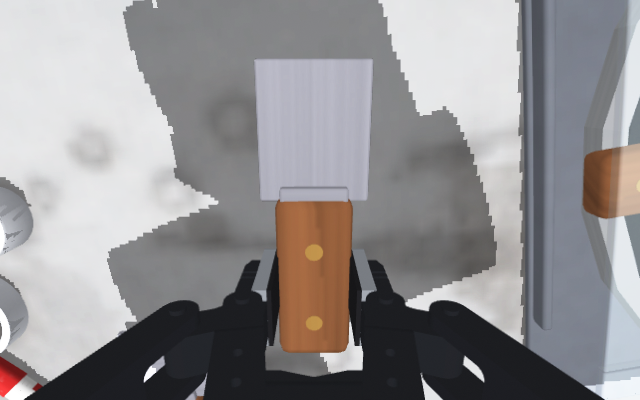

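```bash
python3 -m inch '[0,0,5,0, -2,-4,0.6,0.03, -2.2,-4,0,0.03, -2.2,-4,0,0.03, -2.2,-4,0,0.03, -2.2,-4,0,0.03, -2.2,-4,0,0.03, -2.2,-4,0,0, -0.9,-2.7,0,0, 0,0,0,0, 0,0,0,0]'; python3 - <<'E'
from h import *
s=manip.sense(); print(s['tcp_pos'],s['force'],R.from_quat(s['tool_rot']).as_matrix()[:2,0],s['finger_gap'])
snap('wrist','w15')
E
```

```text
t: 30.55
tcp_pos: [0.397, 0.0028, 0.125]
tool_rot: [0.999, 0.046, -0.0, -0.0]
force: [-0.3, -0.6, -1.8]
finger_gap: 0.336
[0.39700235 0.00278824 0.12500013] [-0.30177299 -0.60789526 -1.75584541] [0.99570449 0.09258668] 0.33609489365230255
```

View pics/w15.png

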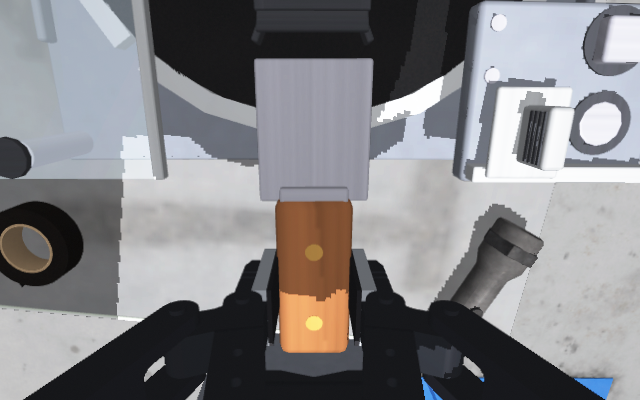

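```bash
python3 -m inch '[0,0,-3,0, 0,0,-3,0, 0,0,-1.2,0, 0,0,0,0, 0,0,0,0]'; python3 - <<'E'
from h import *
s=manip.sense(); print(s['tcp_pos'],s['force'],s['finger_gap'])
snap('wrist','w16')
E
```

```text
t: 31.22
tcp_pos: [0.3973, 0.0028, 0.0538]
tool_rot: [0.999, 0.047, 0.001, 0.0]
force: [0.1, 0.1, -1.6]
finger_gap: 0.33
[0.39731755 0.00276332 0.05382996] [ 0.09243584  0.14753629 -1.60442346] 0.3298966400111603
```

View pics/w16.png

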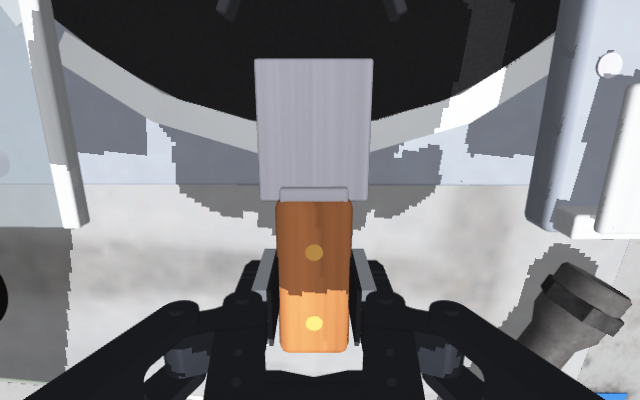

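```bash
python3 -m inch '[0,0,-0.15,0, 1,0.09,0,0, 1,0.09,0,0, 1,0.09,0,0, 1,0.09,0,0, 1,0.09,0,0, 1,0.09,0,0, 0.6,0.05,0,0, 0,0,0,0, 0,0,0,0]';python3 -m inch '[0.4,0.04,0,0, 0.4,0.03,0,0, 0.1,0.01,0,0, 0,0,0,0, 0,0,0,0]'
```

```text
t: 32.52
tcp_pos: [0.4622, 0.0086, 0.0517]
tool_rot: [0.999, 0.047, -0.001, -0.0]
force: [0.8, 0.2, -1.1]
finger_gap: 0.331
t: 33.15
tcp_pos: [0.4711, 0.0094, 0.0516]
tool_rot: [0.999, 0.047, -0.001, -0.0]
force: [-2.8, -0.7, -3.3]
finger_gap: 0.33
```

```bash
python3 -m inch '[0.2,0.02,0,0, 0,0,0,0]'; python3 -m inch '[0.2,0.02,0,0, 0,0,0,0]'
```

```text
t: 33.4
tcp_pos: [0.4715, 0.0098, 0.0515]
tool_rot: [0.999, 0.046, -0.003, -0.001]
force: [-5.5, -2.0, -2.6]
finger_gap: 0.332
t: 33.65
tcp_pos: [0.4716, 0.0101, 0.0514]
tool_rot: [0.999, 0.046, -0.005, -0.001]
force: [-8.3, -3.8, 0.4]
finger_gap: 0.334
```

```bash
python3 -m inch '[-0.3,-0.03,-0.1,0, 0,0,0,0, 0,0,0,0]'; python3 -m inch '[0,0,0,0, 0,0,0,0, 0,0,0,0]' 50; python3 -m inch '[0,0,3,0, 0,0,4,0, 0,0,5,0, 0,0,0,0, 0,0,0,0]'; python3 - <<'E'
from h import *
snap('wrist','w17')
E
```

```text
t: 34.02
tcp_pos: [0.4715, 0.0097, 0.0507]
tool_rot: [0.999, 0.046, -0.002, -0.0]
force: [-5.3, -0.9, 0.1]
finger_gap: 0.333
t: 34.4
tcp_pos: [0.4743, 0.0091, 0.0511]
tool_rot: [0.999, 0.047, 0.001, 0.0]
force: [0.7, -0.7, -0.1]
finger_gap: 0.502
t: 35.02
tcp_pos: [0.4728, 0.0094, 0.1707]
tool_rot: [0.999, 0.047, 0.0, 0.0]
force: [0.3, 0.1, -0.2]
finger_gap: 0.498
```

View pics/w17.png

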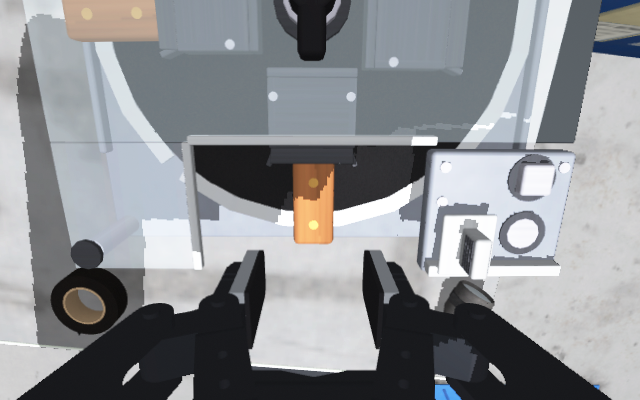

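```bash
python3 -m inch '[2,0.2,0,0.1745, 2,0.2,0,0.1745, 2,0.2,0,0.1745, 2,0.2,0,0.1745, 2,0.2,0,0.1745, 2.2,0.2,0,0.1745, 0,0,0,0.1745, 0,0,0,0.1745, 0,0,0,0.1745, 0,0,0,0.1745, 0,0,0,0.1745, 0,0,0,0.1745, 0,0,0,0.1745, 0,0,0,0.1745, 0,0,0,0.1745, 0,0,0,0.1745, 0,0,0,0.1745, 0,0,0,0.1745, 0,0,0,0, 0,0,0,0]'; python3 - <<'E'
from h import *
s=manip.sense(); print(s['tcp_pos'],R.from_quat(s['tool_rot']).as_matrix()[:2,0],s['q'])
E
```

```text
t: 37.58
tcp_pos: [0.5944, 0.0214, 0.1695]
tool_rot: [-0.045, 0.999, 0.0, -0.001]
force: [0.7, -0.1, -1.1]
finger_gap: 0.5
[0.59435255 0.02140527 0.16954801] [-0.99595073 -0.08987306] [-1.51749780e-01  5.89073455e-01  1.58368572e+00  2.78729729e-05
  9.71137133e-01 -1.81255594e+00]
```

```bash
python3 -m inch '[0.15,0,-3,0.004, 0,0,-2.5,0, 0,0,-1,0, 0,0,0,0]' && python3 -m inch '[0,0,0,0, 0,0,0,0, 0,0,0,0,0,0,0,0]' 0 40; python3 -m inch '[0,0,0,-0.157, 0,0,0,-0.157, 0,0,0,-0.157, 0,0,0,-0.157, 0,0,0,-0.157, 0,0,0,-0.157, 0,0,0,-0.157, 0,0,0,-0.157, 0,0,0,-0.157, 0,0,0,-0.158, 0,0,0,0, 0,0,0,0]'; python3 - <<'E'
from h import *
s=manip.sense(); print(s['tcp_pos'],s['force'],s['ft_torque'],R.from_quat(s['tool_rot']).as_matrix()[:2,0])
E
```

```text
t: 38.08
tcp_pos: [0.596, 0.0214, 0.1051]
tool_rot: [-0.048, 0.999, 0.0, -0.001]
force: [0.4, 0.2, 0.8]
finger_gap: 0.501
t: 38.58
tcp_pos: [0.5971, 0.022, 0.107]
tool_rot: [-0.048, 0.999, 0.0, 0.001]
force: [-0.3, 4.7, 6.8]
finger_gap: 0.154
t: 40.08
tcp_pos: [0.5963, 0.0211, 0.107]
tool_rot: [0.672, 0.74, -0.0, 0.0]
force: [-1.8, 0.8, 7.5]
finger_gap: 0.153
[0.59629853 0.02108739 0.10698251] [-1.78318274  0.77746827  7.50288379] [ 0.17077371  0.34554988 -0.05796277] [-0.09642546  0.99533996]
```

```bash
python3 -m inch '[0,0,0,0, 0,0,0,0, 0,0,0,0, 0,0,5,0, 0,0,5,0, 0,0,5,0, -2,4,0,-0.16, -2,4,0,-0.16, -2,4,0,-0.16, -2,4,0,-0.16, -2,4,0,-0.16, -2,4,0,-0.16, -2,4,0,-0.16, -2,4,0,-0.16, -1.8,4,0,-0.16, 0,2,0,-0.16, 0,0,0,-0.02, 0,0,0,0, 0,0,0,0]' 60; python3 - <<'E'
from h import *
r,d,c=snap('wrist','w18'); snap('top','top18')
a=load('top18')[0][85:265,205:445]; cv2.imwrite('pics/t18.png',cv2.resize(a,(800,600),interpolation=cv2.INTER_CUBIC)[:,:,::-1])
s=manip.sense(); print(s['tcp_pos'],R.from_quat(s['tool_rot']).as_matrix()[:2,0])
for n in('w18',):
    r,d,c=load(n)
    for h in handles(r,c): print(np.round(h[:5],1),np.round(h[5],1))
E
```

```text
t: 42.45
tcp_pos: [0.4187, 0.4002, 0.2557]
tool_rot: [1.0, 0.023, -0.0, 0.0]
force: [0.5, -0.1, 1.1]
finger_gap: 0.601
[0.41878032 0.40045055 0.25584412] [0.99892357 0.04638634]
[418.9 404.   67.   29.4   2.9] [308.8 166.7]
```

View pics/t18.png

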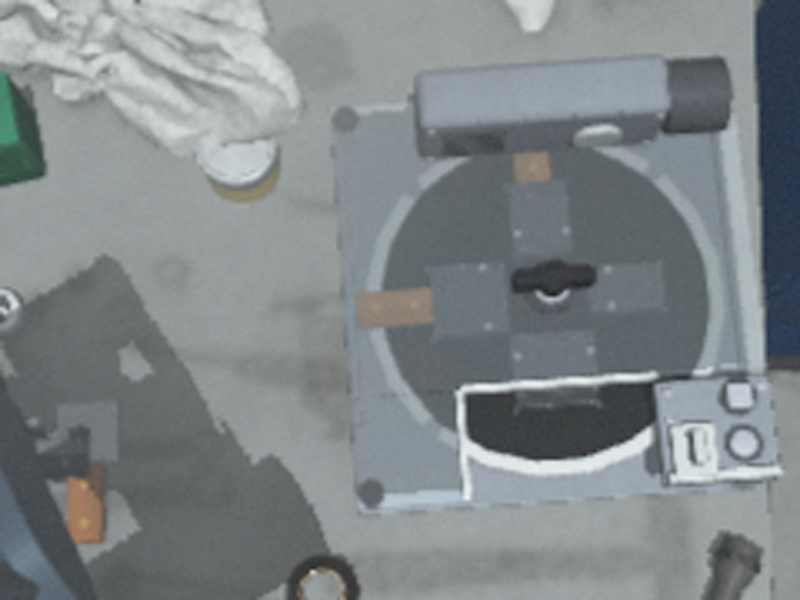

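View pics/w18.png

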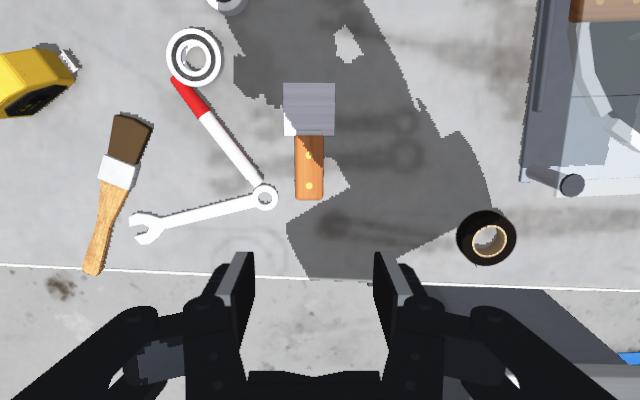

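```bash
python3 -m inch '[0.1,0.3,-5,0.004, 0,0,-5,0, 0,0,-5,0, 0,0,-5,0, 0,0,-2,0, 0,0,-1.6,0, 0,0,0,0, 0,0,0,0]' 52;  python3 - <<'E'
from h import *
s=manip.sense(); print(s['tcp_pos'],s['force'])
snap('wrist','w19')
E
```

```text
t: 43.55
tcp_pos: [0.4201, 0.4047, 0.0208]
tool_rot: [1.0, 0.026, 0.001, -0.0]
force: [0.1, 0.2, -0.6]
finger_gap: 0.52
[0.42014122 0.40468278 0.02077783] [ 0.1349807   0.16630344 -0.55338693]
```

View pics/w19.png

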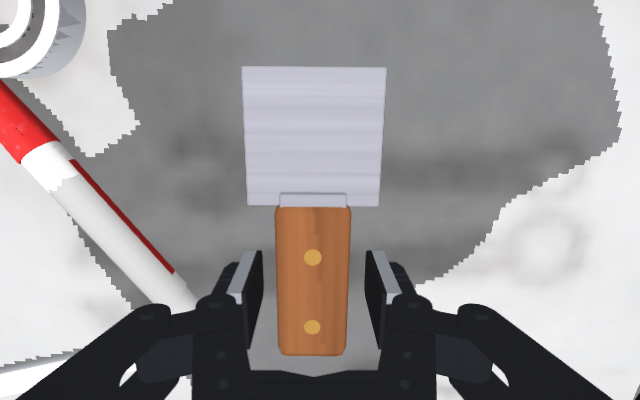

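```bash
python3 -m inch '[0,0,0,0, 0,0,0,0, 0,0,0,0, 0,0,0,0]' 0 60; python3 -m inch '[0,0,2,0, 0,0,3,0, 0,0,0,0, 0,0,0,0]';  python3 - <<'E'
from h import *
s=manip.sense(); print(s['tcp_pos'],s['force'],R.from_quat(s['tool_rot']).as_matrix()[:2,0])
snap('wrist','w20')
E
```

```text
t: 44.1
tcp_pos: [0.4201, 0.4049, 0.0213]
tool_rot: [1.0, 0.026, 0.001, -0.001]
force: [-0.3, 0.1, 6.8]
finger_gap: 0.334
t: 44.6
tcp_pos: [0.4191, 0.4042, 0.07]
tool_rot: [1.0, 0.026, -0.0, 0.0]
force: [-0.5, -0.2, -1.8]
finger_gap: 0.335
[0.41908875 0.40421753 0.06998172] [-0.52173401 -0.21824261 -1.81471068] [0.99869093 0.05115067]
```

View pics/w20.png

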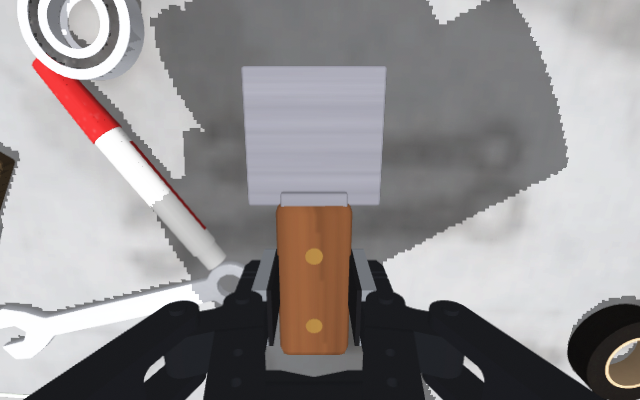

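```bash
python3 -m inch '[0,0,5,0, 0,-4,0.5,0.02, 0,-5,0,0.023, 0,-5,0,0, 0,-5,0,0, 0,-5,0,0, -0.7,-5,0,0, -0.7,-5,0,0, -0.7,-5,0,0, 0,-1.2,0,0, 0,0,0,0, 0,0,0,0]'; python3 - <<'E'
from h import *
s=manip.sense(); print(s['tcp_pos'],s['force'],R.from_quat(s['tool_rot']).as_matrix()[:2,0],s['finger_gap'])
snap('wrist','w21')
E
```

```text
t: 46.15
tcp_pos: [0.3982, 0.0034, 0.1246]
tool_rot: [0.999, 0.048, -0.0, -0.0]
force: [0.5, -0.1, -0.4]
finger_gap: 0.331
[0.39818983 0.00335872 0.12461604] [ 0.49358916 -0.08315568 -0.43654021] [0.99545318 0.09524921] 0.3309267667456928
```

View pics/w21.png

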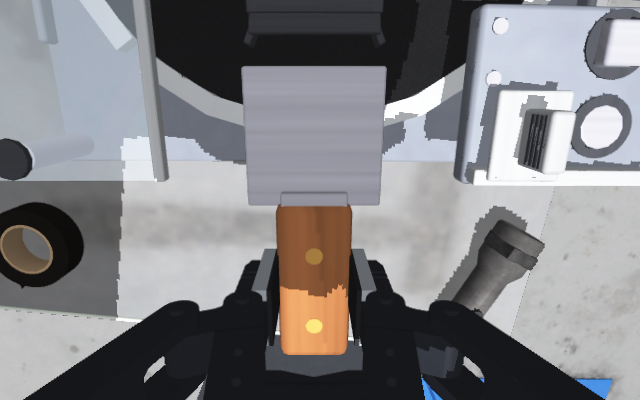

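```bash
python3 -m inch '[0,-0.05,-3,0, 0,0,-3,0, 0,0,-1.2,0, 0,0,0,0, 0,0,0,0]'; python3 - <<'E'
from h import *
s=manip.sense(); print(s['tcp_pos'],s['force'],s['finger_gap'])
snap('wrist','w22')
E
```

```text
t: 46.82
tcp_pos: [0.3988, 0.0021, 0.0534]
tool_rot: [0.999, 0.047, 0.001, 0.0]
force: [-0.2, 0.1, -1.0]
finger_gap: 0.334
[0.39878585 0.00210272 0.05337987] [-0.15599554  0.14502971 -1.02419255] 0.3337149154104609
```

View pics/w22.png

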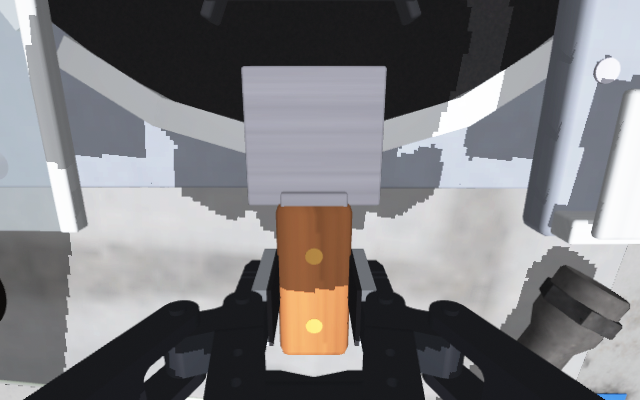

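```bash
python3 -m inch '[0,0.07,-0.12,0, 1,0.09,0,0, 1,0.09,0,0, 1,0.09,0,0, 1,0.09,0,0, 1,0.09,0,0, 1,0.09,0,0, 0.6,0.05,0,0, 0,0,0,0, 0,0,0,0]';python3 -m inch '[0.4,0.04,0,0, 0.4,0.03,0,0, 0.2,0.01,0,0, 0,0,0,0, 0,0,0,0]'
```

```text
t: 48.12
tcp_pos: [0.4638, 0.0086, 0.0515]
tool_rot: [0.999, 0.047, -0.001, -0.0]
force: [-0.6, -0.2, 0.0]
finger_gap: 0.331
t: 48.75
tcp_pos: [0.4739, 0.0093, 0.0515]
tool_rot: [0.999, 0.047, -0.0, -0.0]
force: [-1.4, -0.7, -1.0]
finger_gap: 0.333
```

```bash
python3 -m inch '[0.2,0.02,0,0, 0,0,0,0]'; python3 -m inch '[0.2,0.02,0,0, 0,0,0,0]'; python3 -m inch '[0.2,0.02,0,0, 0,0,0,0]'
```

```text
t: 49.0
tcp_pos: [0.474, 0.0097, 0.0514]
tool_rot: [0.999, 0.047, -0.003, -0.001]
force: [-5.4, -2.6, 1.3]
finger_gap: 0.334
t: 49.25
tcp_pos: [0.474, 0.01, 0.0513]
tool_rot: [0.999, 0.047, -0.005, -0.001]
force: [-8.3, -4.5, 1.6]
finger_gap: 0.329
t: 49.5
tcp_pos: [0.474, 0.0103, 0.0512]
tool_rot: [0.999, 0.046, -0.007, -0.001]
force: [-11.3, -6.6, 4.0]
finger_gap: 0.335
```

```bash
python3 -m inch '[-0.5,-0.06,-0.1,0, 0,0,0,0, 0,0,0,0]'; python3 -m inch '[0,0,0,0, 0,0,0,0, 0,0,0,0]' 50; python3 -m inch '[0,0,3,0, 0,0,4,0, 0,0,5,0, 0,0,0,0, 0,0,0,0]'; python3 - <<'E'
from h import *
snap('wrist','w23'); snap('top','top23')
a=load('top23')[0][85:265,285:445]; cv2.imwrite('pics/t23.png',cv2.resize(a,(533,600),interpolation=cv2.INTER_CUBIC)[:,:,::-1])
E
```

```text
t: 49.88
tcp_pos: [0.4739, 0.0093, 0.0511]
tool_rot: [0.999, 0.047, -0.001, -0.0]
force: [-4.4, -2.4, 6.9]
finger_gap: 0.332
t: 50.25
tcp_pos: [0.4761, 0.0092, 0.0506]
tool_rot: [0.999, 0.047, 0.001, 0.0]
force: [-0.4, 0.0, 0.2]
finger_gap: 0.501
t: 50.88
tcp_pos: [0.4751, 0.0094, 0.1704]
tool_rot: [0.999, 0.047, -0.0, -0.0]
force: [-0.6, 0.3, 1.1]
finger_gap: 0.497
```

View pics/w23.png

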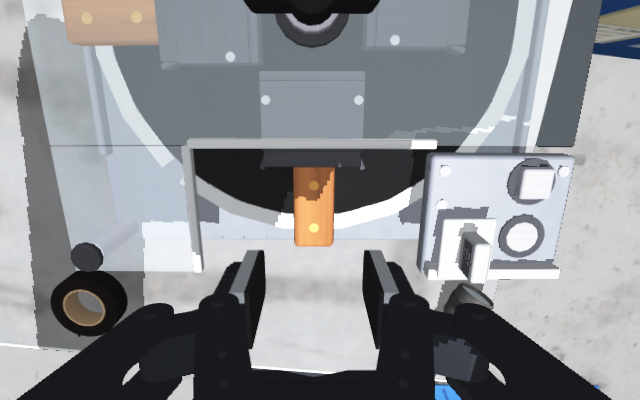

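View pics/t23.png

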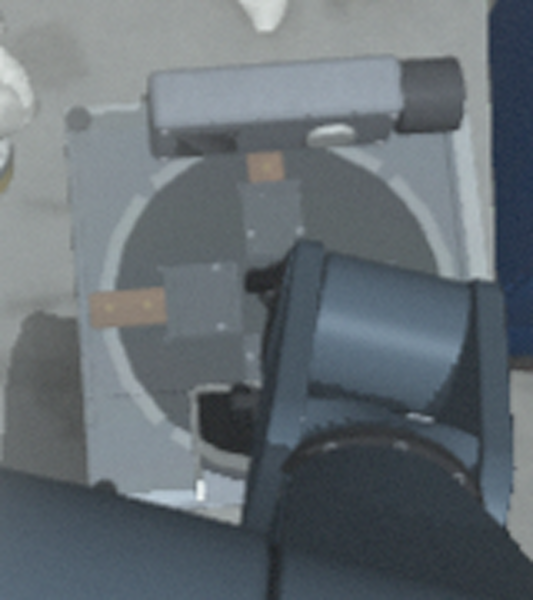

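```bash
python3 - <<'E'
from h import *
r,d,c=load('w23')
for z in (.046,.04):
  W=onplane(c,[(265.3,100),(359,99.5)],z); v=W[0]-W[1]; print(np.degrees(np.arctan2(v[1],v[0])),(W[0]+W[1])/2)
cv2.imwrite('pics/lk.png',cv2.resize(r[140:290,420:600],(720,600),interpolation=cv2.INTER_CUBIC)[:,:,::-1])
print(onplane(c,[(537,182)],.078),onplane(c,[(537,182)],.072),onplane(c,[(521,237)],.072))
E
```

```text
95.760879780109 [0.54449187 0.01599417 0.046     ]
95.76087978010894 [0.54440619 0.01600453 0.04      ]
[[ 0.50956147 -0.12848268  0.078     ]] [[ 0.50848997 -0.1324956   0.072     ]] [[ 0.47029513 -0.13207213  0.072     ]]
```

View pics/lk.png

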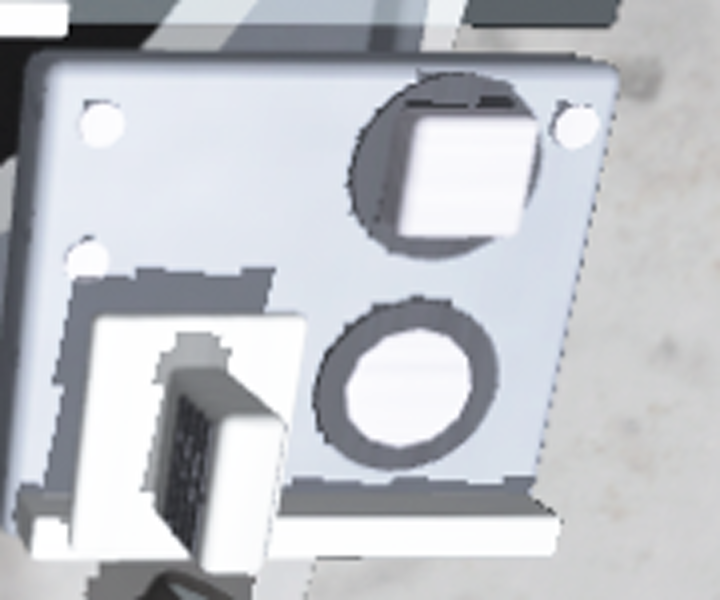

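```bash
python3 -m inch '[1,-4.8,0,0, 1,-5,0,0, 1.3,-4,0,0, 0,0,0,0, 0,0,-4,0, 0,0,-2.8,0, 0,0,0,0, 0,0,0,0]' 0 40; python3 -m inch '[0,0,-0.3,0, 0,0,-0.3,0, 0,0,-0.3,0, 0,0,-0.2,0, 0,0,0,0]'
```

```text
t: 51.98
tcp_pos: [0.5083, -0.1281, 0.1027]
tool_rot: [0.999, 0.047, -0.0, -0.0]
force: [0.5, -0.4, 0.4]
finger_gap: 0.001
t: 52.6
tcp_pos: [0.5089, -0.1289, 0.0917]
tool_rot: [0.999, 0.047, 0.001, 0.0]
force: [1.0, 0.6, 2.2]
finger_gap: 0.001
```

```bash
python3 -m inch '[0,0,-0.2,0, 0,0,-0.1,0, 0,0,0,0]'; python3 -m inch '[0,0,4,0, 0,0,4,0, 0,0,0,0, 0,0,0,0]'; python3 - <<'E'
from h import *
snap('wrist','w24')
E
```

```text
t: 52.98
tcp_pos: [0.5089, -0.1289, 0.0909]
tool_rot: [0.999, 0.047, 0.001, 0.001]
force: [-1.5, 1.6, 20.0]
finger_gap: -0.005
t: 53.48
tcp_pos: [0.5076, -0.1285, 0.1679]
tool_rot: [0.999, 0.047, -0.001, -0.0]
force: [-0.5, 0.6, -0.3]
finger_gap: 0.0
```

View pics/w24.png

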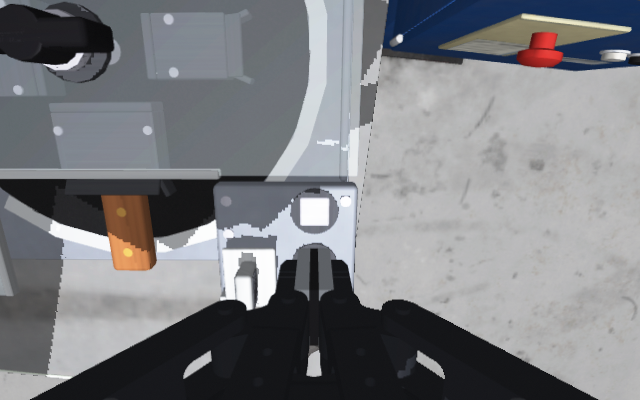

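```bash
python3 -m inch '[-1.5,1.2,0,0, -1.5,1.3,0,0, -1.5,1.3,0,0, 0,0,0,0, 0,0,0,0]' 42; python3 - <<'E'
from h import *
s=manip.sense(); print(s['tcp_pos'])
snap('wrist','w25')
print(proj(load('w25')[2],[[.4622,-.0905,.106]]))
E
```

```text
t: 54.15
tcp_pos: [0.464, -0.0912, 0.168]
tool_rot: [0.999, 0.047, -0.0, 0.0]
force: [0.4, -1.0, 0.1]
finger_gap: 0.416
[ 0.46399032 -0.09120911  0.16803858]
[[310.31149703 234.78403622]]
```

View pics/w25.png

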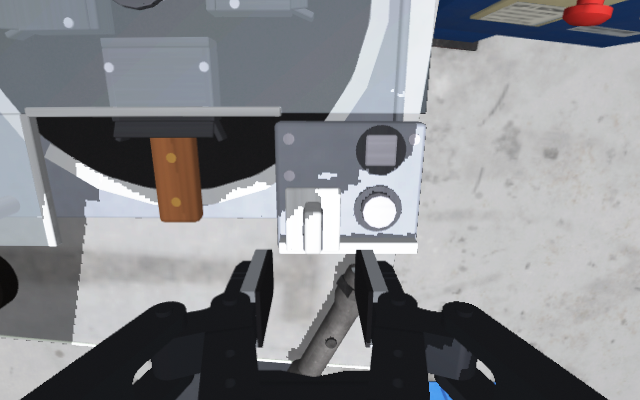

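```bash
python3 -m inch '[-0.1,0,-2,0, 0,0,-2,0, 0,0,-2,0, 0,0,0,0, 0,0,0,0]'; python3 -m inch '[0,0,0,0, 0,0,0,0, 0,0,0,0, 0,0,0,0]' 0 30; python3 -m inch '[0.05,-0.5,0.1,0, 0.08,-0.9,0,0, 0.09,-0.9,0,0, 0.08,-0.9,0,0, 0.09,-0.9,0,0, 0,-0.15,0,0, 0,0,0,0, 0,0,0,0]'
```

```text
t: 54.82
tcp_pos: [0.4631, -0.0912, 0.1089]
tool_rot: [0.999, 0.047, 0.0, 0.0]
force: [-0.4, 0.3, -0.6]
finger_gap: 0.421
t: 55.32
tcp_pos: [0.463, -0.091, 0.1094]
tool_rot: [0.999, 0.047, 0.001, 0.0]
force: [0.5, 0.7, 5.8]
finger_gap: 0.109
t: 56.32
tcp_pos: [0.4667, -0.1327, 0.1095]
tool_rot: [0.999, 0.046, 0.0, -0.001]
force: [5.1, 6.1, -3.7]
finger_gap: 0.108
```

```bash
python3 -m inch '[0,0,0,0, 0,0,0,0, 0,0,0,0, 0,0,4,0, 0,0,5,0, 0,0,5,0, -3,6,0,0, -2,6,0,0, 0,6,0,0, 0,6,0,0, 0,6,0,0, 0,4,0,0, 0,0,0,0, 0,0,0,0]' 45; python3 - <<'E'
from h import *
snap('wrist','w26'); snap('top','top26'); snap('side','side26')
a=load('top26')[0][85:265,285:445]; cv2.imwrite('pics/t26.png',cv2.resize(a,(533,600),interpolation=cv2.INTER_CUBIC)[:,:,::-1])
a=load('side26')[0][150:310,230:480]; cv2.imwrite('pics/s26.png',cv2.resize(a,(750,480),interpolation=cv2.INTER_CUBIC)[:,:,::-1])
E
```

```text
t: 58.08
tcp_pos: [0.4182, 0.2014, 0.2495]
tool_rot: [0.999, 0.047, -0.0, 0.0]
force: [-0.4, -0.1, 0.1]
finger_gap: 0.45
```

View pics/w26.png

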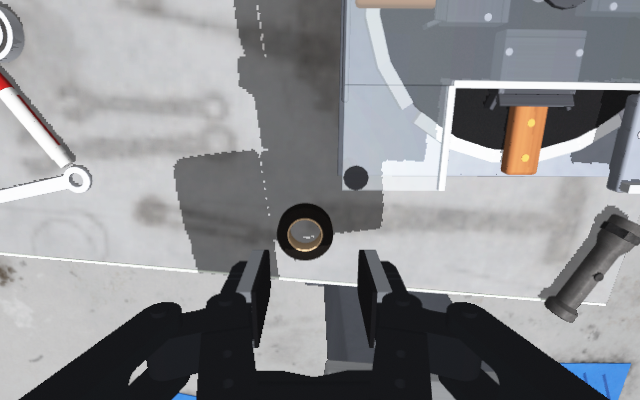

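View pics/t26.png

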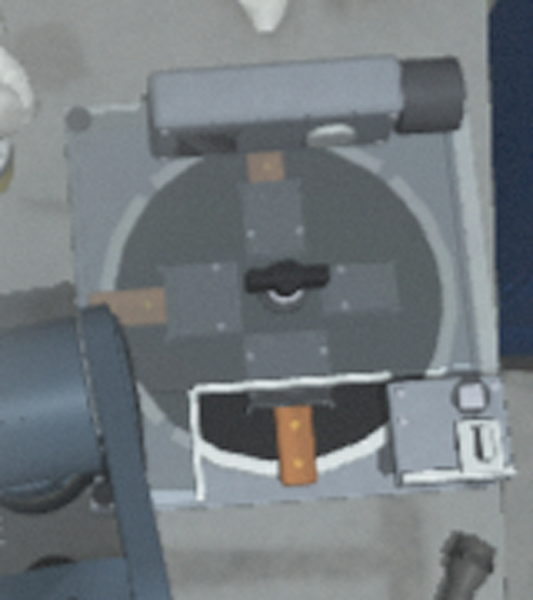

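View pics/s26.png

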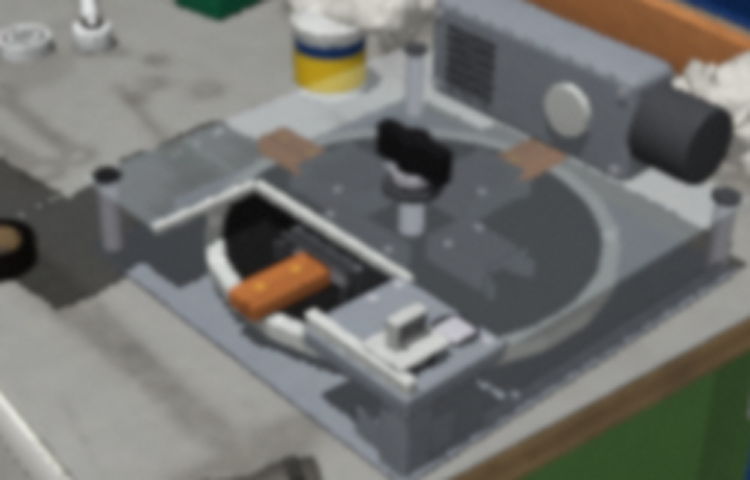

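```bash
python3 - <<'E'
from h import *
c=load('top23')[2]; C=np.array([.5965,.0212]);ex=np.array([.9956,.0941]);ey=np.array([-.0941,.9956])
f=lambda x,y:(285+(x-1.2)/3.333,85+(y-1.2)/3.333)
for n,p in dict(out42=(89,309),in42=(165,306),in32=(266,181),).items():
    W=onplane(c,[f(*p)],.046)[0]; print(n,((W[:2]-C)@ex).round(4),((W[:2]-C)@ey).round(4))
c=load('top26')[2]
for n,p in dict(out52=(299,484),in52=(293,406)).items():
    W=onplane(c,[f(*p)],.046)[0]; print(n,((W[:2]-C)@ex).round(4),((W[:2]-C)@ey).round(4))
E
```

```text
out42 -0.0025 0.1608
in42 -0.0048 0.0973
in32 0.0972 0.0032
out52 -0.1612 0.0007
in52 -0.0969 -0.0007
```

```bash
python3 - <<'E'
from h import *
print(manip.sense()['force']); print(job.sign_off())
E
```

```text
[-0.44597681 -0.43476908 -0.02909642]
the job is handed in; nothing more can be done
None
```

The job is handed in at about 58 s. Three scrapers were on the bench, the 32, 42 and 52 mm ones. Each was pushed blade first against the inner end of its own pocket, with about 8–11 N of contact force at the end.

**What I did:** I slid the catch aside about 42 mm and pressed the release button until it bottomed. I turned the carousel -90° by its knob three times, loading one scraper after each turn. With the 52 mm pocket at the front, I pressed the lock button to its stop (20 N, fingertips at about 72 mm), then slid the catch back to its end stop.

**Last checks:**
- **Seating:** The outer ends of the 42 and 52 mm handles measure 161 mm from the carousel's axis, against 160 mm nominal. The inner ends of all three show at the same 97 mm, where the pocket lips hide the rest.
- **32 mm scraper:** The motor head hid its outer end in the last views. When I inserted it, that end measured 157 mm, about 3 mm off nominal.
- **Alignment:** The front pocket was in line with the opening to about 0.4°.
- **Lock and catch:** In the pictures the release button is up and the catch covers it.
- **Contact:** The arm stood clear of everything, with no contact force.

**Weak measurement:** Triangulated heights of the flat handles on the bench were poor, from -14 to +7 mm where about 12–16 mm was expected. I relied on the handle widths, the fit of the images to the stated heights, and contact instead. I saw no sign of a scraper being knocked aside or of the grip slackening.

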